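Photograph the brass pieces of an auction lot

TASK

Photograph the brass pieces: stand every brass piece from the green mat upright on a cork pad of its own on the photo carriage, centred so that no edge overhangs the pad, slide the carriage fully home under the roof with the pieces still centred and then press the red shutter button all the way down. Then pull the carriage fully out again and stand all the pieces upright on the floor of the light-blue bin, leaving everything else on the table where it is.

Things in the scene. Friction and masses are not known exactly. Their poses are not given: they have to be found in the camera images.
- carriage (a joint): Travel in m of the black carriage (180 x 370 mm deck) along the station's +x: 0 = pulled fully out towards the robot, 0.155 = fully home with its pads under the roof. Slides stiffly (about 2.5 N of friction) and stays where it is left. It starts partly in.
- carriage_grip (a point): Where to grip the carriage: on its red upright handle post (20 mm diameter, top 20 mm above this point, post free down to 35 mm below it), gripped from above across the sliding direction; when home it stands 55 mm short of the roof; 100 mm on the near side of the middle pad. Moves with the carriage.
- shutter_top (a point): Top centre of the red shutter button (32 mm diameter) on the station's roof; pressed straight down, 6 mm travel, 5 N for fully down.
- shutter (a joint): Press depth of the shutter button in m, 0 released to 0.006 fully down; springs back.
- station: Photo station fixed to the table: grey bed 8 mm thick; white roof (90 mm in x, 420 mm in y, 150 to 166 mm above the table) centred 155 mm in +x of the origin, on two posts (50 x 20 mm) at y = +-200 mm. Origin: at table height under the middle pad's place when the carriage is fully out; x: the way the carriage slides home, away from the robot; z up.
- mat: Green felt mat, 200 x 200 x 2 mm, fixed flat on the table; origin at the centre of its underside. The brass pieces start upright on it. It lies to the left or to the right of the station, the bin on the other side.
- bin: Open light-blue plastic bin fixed to the table, 270 mm (x) x 170 mm (y) x 55 mm high, walls and floor 4 mm thick; origin at the centre of its underside.
- urn: Brass lidded urn, 88 mm high, 0.35 kg: belly up to 46 mm, then a knob of 24 mm diameter from 62 to 84 mm up, to be gripped. Round about its upright axis, widest diameter 64 mm, origin at the centre of its underside, z up. May be absent.
- goblet: Brass goblet with a closed top, 94 mm high, 0.32 kg: foot 64 mm wide, stem 20 mm wide, cup 54 mm wide from 65 to 94 mm up, to be gripped. Round about its upright axis, widest diameter 64 mm, origin at the centre of its underside, z up. May be absent.
- candlestick: Brass candlestick, 90 mm high, 0.30 kg: base 64 mm wide, stem 18 mm, candle cup 34 mm wide from 58 to 90 mm up, to be gripped. Round about its upright axis, widest diameter 64 mm, origin at the centre of its underside, z up. May be absent.
- handbell: Brass hand bell standing on its mouth, 95 mm high, 0.33 kg: body up to 46 mm, then a round handle 18 mm wide from 60 to 90 mm up, to be gripped. Round about its upright axis, widest diameter 64 mm, origin at the centre of its underside, z up. May be absent.
- mug: Bystander: blue mug, 72 mm wide, 80 mm high, loose, beyond the mat.
- polish_tin: Bystander: red tin, 60 mm wide, 55 mm high, loose, on the robot's side of the mat.
- card_stack: Bystander: stack of blank white cards, 70 x 100 x 30 mm, loose, on the robot's side of the bin.
- pad0 (a point): Centre of the top of the left (+y) round cork pad on the carriage, 80 mm diameter, pads 100 mm apart, tops 28 mm above the table and 2.5 mm above the carriage deck. Moves with the carriage.
- pad1 (a point): Centre of the top of the middle round cork pad on the carriage, 80 mm diameter, pads 100 mm apart, tops 28 mm above the table and 2.5 mm above the carriage deck. Moves with the carriage.
- pad2 (a point): Centre of the top of the right (-y) round cork pad on the carriage, 80 mm diameter, pads 100 mm apart, tops 28 mm above the table and 2.5 mm above the carriage deck. Moves with the carriage.

How it is judged:
On the way, in this order (a step that is already met when the one before it is completed fails the run):
1. the carriage is fully home (within 8 mm) with every piece upright and centred on a pad (within 9 mm, so no edge overhangs) (value of joint carriage above 0.147 m and (distance between urn and pad0 below 0.009 m or distance between urn and pad1 below 0.009 m or distance between urn and pad2 below 0.009 m) and angle between each of urn, goblet, candlestick, handbell's own z axis and vertical below 0.1 rad and (distance between goblet and pad0 below 0.009 m or distance between goblet and pad1 below 0.009 m or distance between goblet and pad2 below 0.009 m) and (distance between candlestick and pad0 below 0.009 m or distance between candlestick and pad1 below 0.009 m or distance between candlestick and pad2 below 0.009 m) and (distance between handbell and pad0 below 0.009 m or distance between handbell and pad1 below 0.009 m or distance between handbell and pad2 below 0.009 m)), for 0.3 s.
2. the shutter is pressed down while the carriage is home and every piece is centred (all of step 1 and value of joint shutter above 0.004 m), for 0.05 s.
3. the carriage is pulled fully out (within 12 mm) (value of joint carriage below 0.012 m), for 0.2 s.
At the end, for the whole second after the job is handed in: The carriage is fully out (within 12 mm) and every brass piece stands upright (within 0.15 rad), at rest, on the floor of the light-blue bin (value of joint carriage below 0.012 m and x of urn in the frame of bin between -0.115 and 0.115 m and y of urn in the frame of bin between -0.065 and 0.065 m and z of each of urn, goblet, candlestick, handbell in the frame of bin below 0.012 m and angle between each of urn, goblet, candlestick, handbell's own z axis and vertical below 0.15 rad and linear speed of each of urn, goblet, candlestick, handbell below 0.03 m/s and x of goblet in the frame of bin between -0.115 and 0.115 m and y of goblet in the frame of bin between -0.065 and 0.065 m and x of candlestick in the frame of bin between -0.115 and 0.115 m and y of candlestick in the frame of bin between -0.065 and 0.065 m and x of handbell in the frame of bin between -0.115 and 0.115 m and y of handbell in the frame of bin between -0.065 and 0.065 m); the robot touches nothing.
It fails at once if one of the bystanders is moved more than 50 mm (distance of any of mug, polish_tin, card_stack from where it was at the start of the episode above 0.05 m).
Of urn, goblet, candlestick, handbell only 2 to 3 are there at a start; the rules pass over those that are not, and their reading is None.
At some moment in a run one of urn, goblet, candlestick, handbell may be knocked a few centimetres aside while the robot is not near it.
It also fails if it takes over 210 s, if anything falls off the work surface, if the arm or the gripper's body presses on something with over 40 N, if the wrist force passes 120 N, or if a joint passes its speed limit or range.

ROBOT

A 6-joint arm with a two-finger parallel gripper is mounted at the origin on the work surface. World frame = base frame: x ahead of the robot, y to its left, z up, the work surface at z = 0. Lengths are in m, angles in rad, forces in N, time in s.
With the tool pointing down it reaches from about 0.25 to 0.775 m from the base axis. Payload 4 kg.
Tool frame: the origin (TCP) lies on the centre line of the jaws, within the pads' length; the fingertips stand 8 mm ahead of it and the grasp point (between the pads) lies 11 mm behind it; z points along the fingers, y is the direction in which the jaws open and shut (so a half turn about z gives the same grasp; the last joint's range is limited). The gripper opens to 94 mm and grips with 3 to 60 N. Pads are 16 mm wide; open, the fingers measure 119 mm over their backs; the gripper's body (75 mm by 177 mm) begins 78 mm behind the grasp point.
Start: joints at [-1.433, 0.087, 1.371, -0, 1.684, -0.103], TCP at [0.131, -0.534, 0.214] pointing down, gripper open.
Joint ranges: [-3.1, 3.1], [-0.76, 2.03], [0.27, 2.55], [-1.08, 4.22], [0.17, 2.65], [-2.57, 2.57]. Speed limits (rad/s): [2.79, 2.79, 3.14, 3.14, 3.14, 3.14].

INTERFACE

Orientations are given as [roll, pitch, yaw] about the fixed x, y, z axes, in that order (R = Rz(yaw) Ry(pitch) Rx(roll)).
In Python, from bench import * gives the robot as it stands.
- The arm moves only by the tool step_arm, never from a script. Its argument "steps" is a list of rows, each an object of numbers: "jaw": the opening, from 0 (shut) to 1 (fully open); "tx", "ty", "tz": the shift along the tool's x, y, z in m; "ax", "ay", "az": the turn, a rotation vector about the tool's x, y, z in rad. In form: [{"jaw": .., "tx": .., "ty": .., "tz": .., "ax": .., "ay": .., "az": ..}, ...]. A call has 1 to 8 rows; each row is the pose to reach, as a shift and turn from the pose measured when the call began, along the tool's axes at that moment; what a row does not reach only later rows make up. A row lasts 1/10 s, in which the tool goes at most 50 mm and 8.59 degrees, less where a joint would pass 70% of its speed; a pose out of reach is approached as far as the arm can. A call with a gripper value outside its range is refused whole. The fingers move at their own pace and stop on an object; the grip force is fixed at half the most. Time passes only in rows, so rows that repeat a pose let the fingers close. It gives the time, the measured TCP pose, the force and the opening at its end, in the units of the state.
- get_obs(): the state, without advancing time (a new reading comes with each control period).
- snapshot(name): name is "scene" or "top" or "wrist"; returns (picture, depth): 480x640x3 uint8, red, green, blue; 480x640 float32, m along the optical axis (not along the pixel's ray), 0 where there is no reading.
- camera_model(name): a dict with "intrinsics" (3x3 intrinsics, pixels), "origin" and "orientation" of the camera in the world. Camera axes: x right, y down, z forward; pixel columns grow to the right and rows downward; lengths in m; the calibration is good to about 2 mm. A picture is of the moment at which its call begins: read the wrist's pose just before it. camera_model takes no time and is no camera call; for the wrist camera it gives the pose at the moment of the call.
- close_job(): hands the job in, once; it reports no verdict.
Trained networks look in the newest picture that a camera, given by its name, has taken for a name from the list of things; names that differ only in an ending like _2 or _b are one class to them, and where a whole thing is asked for, a point or a joint stands for the part that bears it (a point fixed in the world has none). Each returns a list of dicts, best first, with "confidence" (0 to 1); they miss things now and then, are a little off and sometimes report something else, mostly with a low value. They report only what shows in the picture. A call takes as long as a camera call.
- silhouettes(camera, query): "pixels" (480x640 bool, what is visible of it) and "rect" ([left, top, right, bottom] in pixels, round what is visible of it).
The state is a dict: "time": time; "joint_positions": joint angles; "qvel": joint speeds; "joint_torque": joint torques, N m; "tool_pos": TCP position; "ee_rot": TCP orientation; "wrist_force": force on the tool from outside, world axes, zero at the start; "wrist_torque": the same for the moment, N m; "width": finger opening in m.
Only numpy, scipy, OpenCV 4.12 (cv2) and the standard library are available. Lean on these libraries where they do the work, as an engineer would, in place of code of your own. Each camera call takes 0.05 s, during which the arm holds its last target. There are 200 camera calls.

## Working session

There is one attempt and no reset: what is moved stays moved. The work goes in short steps, Python scripts to look and compute and a tool call to move; the robot and the scene stay as the last step left them, time stands still between calls to the robot, and variables do not carry over. Pictures are saved under pics/ and viewed, about 12 in all and at most 16, crops included, and the job is handed in when it is done.

Besides the shell and the picture viewer there is one more tool, called as name(argument=value, ...) on one line, values as JSON. step_arm: Moves the arm, as the interface text tells. Its arguments: {"type":"object","properties":{"steps":{"type":"array"}},"required":["steps"]}

```bash
mkdir -p pics
cat > h.py <<'E'
from bench import *
import numpy as np, cv2
def cloud(cam, depth, mask=None):
    m=camera_model(cam); K=np.array(m["intrinsics"]); 
    R=np.array(m["orientation"]); 
    if R.size==3:
        from scipy.spatial.transform import Rotation as Ro
        R=Ro.from_euler("xyz",R.ravel()).as_matrix()
    ok=depth>0
    if mask is not None: ok&=mask
    v,u=np.nonzero(ok); d=depth[v,u]
    p=np.stack([(u-K[0,2])/K[0,0]*d,(v-K[1,2])/K[1,1]*d,d],1)
    return p@R.T+np.array(m["origin"])
def find(cam, name, depth, n=1):
    out=[]
    for s in silhouettes(cam,name)[:n]:
        p=cloud(cam,depth,np.array(s["pixels"]).astype(bool))
        if len(p)<10: continue
        q=np.percentile(p,[2,50,98],axis=0)
        print(name,round(s["confidence"],2),s["rect"],len(p),"lo",q[0].round(3),"med",q[1].round(3),"hi",q[2].round(3))
        out.append(p)
    return out
def save(name,img): cv2.imwrite("pics/"+name,img[:,:,::-1])
E
python3 - <<'E'
from h import *
o=get_obs(); print({k:np.round(v,3) for k,v in o.items()})
print(camera_model("top")); print(camera_model("wrist"))
im,d=snapshot("top"); save("top0.png",im)
for n in ["urn","goblet","candlestick","handbell","mat","bin","station","mug","polish_tin","card_stack","carriage_grip","shutter_top","pad0"]:
    find("top",n,d,4 if n=="pad0" else 2)
im,d=snapshot("scene"); save("scene0.png",im)
E
```

```text
{'time': np.float64(0.0), 'joint_positions': array([-1.433,  0.088,  1.372, -0.   ,  1.684, -0.103]), 'qvel': array([ 0.001, -0.   ,  0.   ,  0.001,  0.003,  0.001]), 'joint_torque': array([-0.0000e+00, -3.4019e+01, -3.0243e+01,  7.2000e-02,  3.3000e-02,
       -0.0000e+00]), 'tool_pos': array([ 0.131, -0.534,  0.212]), 'ee_rot': array([-3.139, -0.   ,  0.241]), 'wrist_force': array([ 0.468, -0.259,  0.951]), 'wrist_torque': array([0.008, 0.052, 0.015]), 'width': np.float64(0.094)}
{'intrinsics': array([[459.99117776,   0.        , 320.46783594],
       [  0.        , 459.99117776, 248.43586313],
       [  0.        ,   0.        ,   1.        ]]), 'origin': array([0.30934495, 0.01899125, 1.26245787]), 'orientation': array([-2.96386868, -0.00651389, -1.57506362])}
{'intrinsics': array([[360.4467643 ,   0.        , 324.16435854],
       [  0.        , 360.4467643 , 240.26283497],
       [  0.        ,   0.        ,   1.        ]]), 'origin': array([ 0.19748516, -0.51742904,  0.38302449]), 'orientation': array([ 2.90537535e+00,  2.48234775e-03, -1.32994201e+00])}
urn 0.74 [200.4, 268.9
[... 708 characters left out ...]
8, 217.6] 849 lo [ 0.623  0.295 -0.   ] med [0.664 0.337 0.038] hi [0.711 0.365 0.082]
card_stack 0.66 [428.1, 302.3, 467.7, 339.6] 1134 lo [ 0.295 -0.375  0.   ] med [ 0.337 -0.322  0.03 ] hi [ 0.377 -0.273  0.035]
carriage_grip 0.72 [254.8, 185.4, 393.5, 249.8] 7123 lo [ 0.55  -0.177  0.019] med [0.625 0.    0.026] hi [0.7   0.178 0.033]
carriage_grip 0.67 [199.2, 265.4, 223.7, 291.2] 435 lo [0.424 0.274 0.03 ] med [0.449 0.296 0.047] hi [0.48  0.329 0.091]
shutter_top 0.71 [283.5, 171.5, 298.4, 181.5] 149 lo [0.667 0.073 0.176] med [0.68  0.087 0.187] hi [0.695 0.102 0.192]
pad0 0.94 [256.9, 185.0, 391.7, 249.9] 7020 lo [ 0.55  -0.175  0.02 ] med [0.624 0.001 0.026] hi [0.7   0.177 0.033]
```

Run:
```python
import cv2
a=cv2.imread("pics/top0.png"); cv2.imwrite("pics/top0c.png",cv2.resize(a[130:360,140:510],None,fx=2.15,fy=2.15,interpolation=cv2.INTER_CUBIC))
```

```text
(no output)
```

View pics/scene0.png

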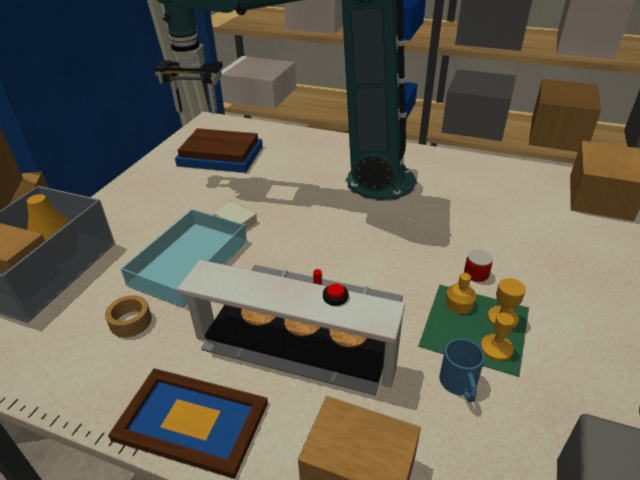

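View pics/top0c.png

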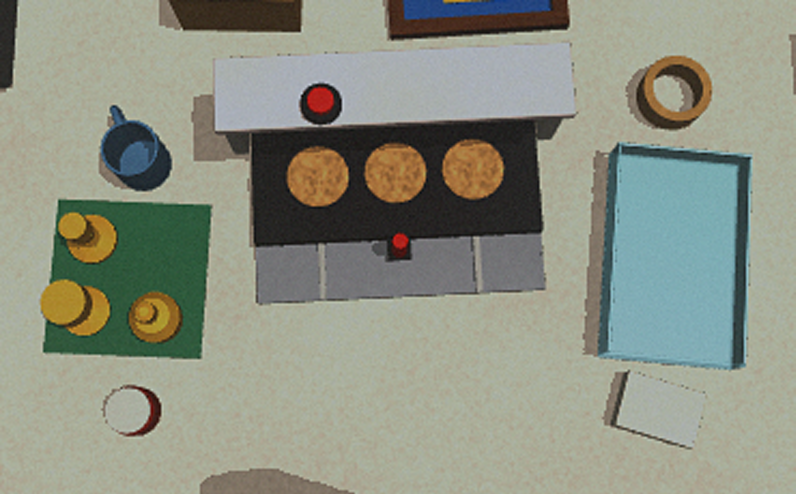

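The scene picture shows three brass pieces on the mat (left, +y): goblet, candlestick and an urn or bell. The bin is on the right, and the carriage is partly in. Next I'll measure these precisely.

```bash
cat >> h.py <<'E'
def hsv(im): return cv2.cvtColor(im,cv2.COLOR_RGB2HSV)
def px2plane(cam,uv,z):
    m=camera_model(cam); K=np.array(m["intrinsics"])
    from scipy.spatial.transform import Rotation as Ro
    R=Ro.from_euler("xyz",np.ravel(m["orientation"])).as_matrix(); o=np.array(m["origin"])
    r=R@np.linalg.inv(K)@np.array([uv[0],uv[1],1.]); return o+r*(z-o[2])/r[2]
def comps(mask,amin=30):
    n,l,st,c=cv2.connectedComponentsWithStats(mask.astype(np.uint8))
    return [(l==i,st[i],c[i]) for i in range(1,n) if st[i,4]>=amin]
E
python3 - <<'E'
from h import *
im,d=snapshot("top"); H=hsv(im); h,s,v=[H[...,i].astype(int) for i in range(3)]
X=np.full(im.shape,9.); ok=d>0; X[ok]=cloud("top",d)
ws=lambda a,b,c,e:(X[...,0]>a)&(X[...,0]<b)&(X[...,1]>c)&(X[...,1]<e)
gold=(h>14)&(h<32)&(s>120)
for m,st,c in comps(gold&ws(.38,.64,.22,.47)):
    P=X[m]; zt=np.percentile(P[:,2],97); T=P[P[:,2]>zt-.006]; print("gold",st,"ztop",zt.round(3),"top mid",((T.max(0)+T.min(0))/2).round(3),T.mean(0).round(3),"ext",np.ptp(T,axis=0).round(3))
cork=(h>5)&(h<25)&(s>60)&(v>90)
for m,st,c in comps(cork&ws(.5,.72,-.2,.2),200):
    print("pad",st,px2plane("top",c,.028).round(4),X[m].mean(0).round(4), np.ptp(X[m],axis=0).round(3))
red=((h<6)|(h>174))&(s>150)&(v>80)
for m,st,c in comps(red,10):
    print("red",st,X[m].mean(0).round(4),X[m].min(0).round(3),X[m].max(0).round(3))
roof=ok&(X[...,2]>.155)&(X[...,2]<.185)&ws(.5,.9,-.3,.3)
P=X[roof]; r=cv2.minAreaRect(P[:,:2].astype(np.float32)); print("roof",r,P[:,2].mean())
green=(h>40)&(h<90)&(s>90)&ws(.3,.7,.15,.5); print("mat",cv2.minAreaRect(X[green][:,:2].astype(np.float32)))
blue=(h>80)&(h<100)&(s>50)&ws(.3,.75,-.5,-.2)
P=X[blue]; 
B=P[P[:,2]>.045]; print("bin rim",cv2.minAreaRect(B[:,:2].astype(np.float32)),B[:,2].mean())
B=P[P[:,2]<.012]; print("bin floor",cv2.minAreaRect(B[:,:2].astype(np.float32)),B[:,2].mean(), np.median(X[ws(.4,.45,-.1,.1)],axis=0))
E
```

```text
gold [167 229  28  23 476] ztop 0.096 top mid [0.555 0.392 0.095] [0.557 0.392 0.093] ext [0.033 0.032 0.009]
gold [159 260  32  26 623] ztop 0.099 top mid [0.464 0.397 0.098] [0.464 0.397 0.097] ext [0.052 0.053 0.008]
gold [200 266  25  23 460] ztop 0.09 top mid [0.452 0.302 0.089] [0.452 0.302 0.089] ext [0.021 0.022 0.009]
pad [346 195  29  28 621] [ 0.6439 -0.0986  0.028 ] [ 0.6439 -0.0986  0.0284] [0.08  0.078 0.014]
pad [310 197  29  27 620] [0.6394 0.0011 0.028 ] [0.6394 0.0011 0.0281] [0.076 0.078 0.014]
pad [273 198  29  28 628] [0.6347 0.1012 0.028 ] [0.6347 0.1012 0.0282] [0.079 0.078 0.014]
red [283 170  12  13 121] [0.682  0.0884 0.1877] [0.667 0.075 0.175] [0.701 0.102 0.194]
red [322 238   8   8  45] [ 0.5393 -0.0036  0.08  ] [ 0.531 -0.012  0.028] [0.56  0.006 0.085]
red [202 311  10  21  34] [0.335  0.3034 0.0458] [0.311 0.296 0.039] [0.362 0.318 0.051]
roof ((0.7056732177734375, 0.0040674954652786255), (0.0921521931886673, 0.4214445948600769), 2.487840175628662) 0.16634608435205947
mat ((0.5085038542747498, 0.34639978408813477), (0.2016369104385376, 0.19955237209796906), 87.50078582763672)
bin rim ((0.5295974016189575, -0.35238832235336304), (0.17141173779964447, 0.27152615785598755), 84.20899200439453) 0.05322653452689865
bin floor ((0.5283823013305664, -0.35180211067199707), (0.16909581422805786, 0.26793989539146423), 84.42365264892578) 0.004634941843536599 [4.25044325e-01 5.23303978e-04 7.91022796e-05]
```

```bash
cat > to.py <<'E'
import sys
from bench import *
import numpy as np
from scipy.spatial.transform import Rotation as Ro
# args: groups x,y,z,yaw -> deltas from the present pose (each group from the previous, if "chain")
o=get_obs(); p=np.array(o["tool_pos"]); R=Ro.from_euler("xyz",o["ee_rot"])
print("t",round(float(o["time"]),1),"pos",p.round(4),"rpy",np.round(o["ee_rot"],3),"F",np.round(o["wrist_force"],1),"w",round(float(o["width"]),4))
for a in sys.argv[1:]:
    x,y,z,w=map(float,a.split(","))
    T=Ro.from_euler("xyz",[np.pi,0,w])
    print(a,"t",R.inv().apply(np.array([x,y,z])-p).round(4),"a",(R.inv()*T).as_rotvec().round(3))
E
python3 to.py .5395,-.0035,.212,.045 .5395,-.0035,.052,.045
```

```text
t 0.8 pos [ 0.1312 -0.5342  0.2135] rpy [3.141 0.    0.241] F [-0.3  0.4 -0.5] w 0.0941
.5395,-.0035,.212,.045 t [ 0.5231 -0.418   0.0015] a [ 0.    -0.     0.196]
.5395,-.0035,.052,.045 t [ 0.5231 -0.418   0.1615] a [ 0.    -0.     0.196]
```

step_arm(steps=[{"tx":0.523,"ty":-0.418,"tz":0,"az":0.196,"jaw":0.6},{"tx":0.523,"ty":-0.418,"tz":0,"az":0.196,"jaw":0.6},{"tx":0.523,"ty":-0.418,"tz":0,"az":0.196,"jaw":0.6},{"tx":0.523,"ty":-0.418,"tz":0,"az":0.196,"jaw":0.6},{"tx":0.523,"ty":-0.418,"tz":0,"az":0.196,"jaw":0.6},{"tx":0.523,"ty":-0.418,"tz":0,"az":0.196,"jaw":0.6},{"tx":0.523,"ty":-0.418,"tz":0,"az":0.196,"jaw":0.6},{"tx":0.523,"ty":-0.418,"tz":0,"az":0.196,"jaw":0.6}])

```text
invalid input
```

```bash
python3 to.py .5395,-.0035,.212,.045 .5395,-.0035,.052,.045
```

```text
t 0.8 pos [ 0.1312 -0.5342  0.2135] rpy [3.141 0.    0.241] F [-0.3  0.4 -0.5] w 0.0941
.5395,-.0035,.212,.045 t [ 0.5231 -0.418   0.0015] a [ 0.    -0.     0.196]
.5395,-.0035,.052,.045 t [ 0.5231 -0.418   0.1615] a [ 0.    -0.     0.196]
```

Perhaps every key is needed.

step_arm(steps=[{"jaw":0.6,"tx":0.523,"ty":-0.418,"tz":0.0,"ax":0.0,"ay":0.0,"az":0.196},{"jaw":0.6,"tx":0.523,"ty":-0.418,"tz":0.0,"ax":0.0,"ay":0.0,"az":0.196},{"jaw":0.6,"tx":0.523,"ty":-0.418,"tz":0.0,"ax":0.0,"ay":0.0,"az":0.196},{"jaw":0.6,"tx":0.523,"ty":-0.418,"tz":0.0,"ax":0.0,"ay":0.0,"az":0.196},{"jaw":0.6,"tx":0.523,"ty":-0.418,"tz":0.0,"ax":0.0,"ay":0.0,"az":0.196},{"jaw":0.6,"tx":0.523,"ty":-0.418,"tz":0.0,"ax":0.0,"ay":0.0,"az":0.196},{"jaw":0.6,"tx":0.523,"ty":-0.418,"tz":0.0,"ax":0.0,"ay":0.0,"az":0.196},{"jaw":0.6,"tx":0.523,"ty":-0.418,"tz":0.0,"ax":0.0,"ay":0.0,"az":0.196}])

```text
time: 1.6
tool_pos: [0.3759, -0.2154, 0.2139]
ee_rot: [3.141, -0.001, 0.044]
wrist_force: [0.0, 0.2, -0.4]
width: 0.0563
```

```bash
python3 to.py .5395,-.0035,.212,.045 .5395,-.0035,.052,.045
```

```text
t 1.6 pos [ 0.3759 -0.2154  0.2139] rpy [ 3.141e+00 -1.000e-03  4.400e-02] F [ 0.   0.2 -0.4] w 0.0563
.5395,-.0035,.212,.045 t [ 0.1728 -0.2044  0.0018] a [ 0.001 -0.001 -0.001]
.5395,-.0035,.052,.045 t [ 0.1727 -0.2046  0.1618] a [ 0.001 -0.001 -0.001]
```

step_arm(steps=[{"jaw":0.6,"tx":0.173,"ty":-0.205,"tz":0.0,"ax":0.0,"ay":0.0,"az":0.0},{"jaw":0.6,"tx":0.173,"ty":-0.205,"tz":0.0,"ax":0.0,"ay":0.0,"az":0.0},{"jaw":0.6,"tx":0.173,"ty":-0.205,"tz":0.0,"ax":0.0,"ay":0.0,"az":0.0},{"jaw":0.6,"tx":0.173,"ty":-0.205,"tz":0.0,"ax":0.0,"ay":0.0,"az":0.0},{"jaw":0.6,"tx":0.173,"ty":-0.205,"tz":0.0,"ax":0.0,"ay":0.0,"az":0.0},{"jaw":0.6,"tx":0.173,"ty":-0.205,"tz":0.0,"ax":0.0,"ay":0.0,"az":0.0},{"jaw":0.6,"tx":0.173,"ty":-0.205,"tz":0.0,"ax":0.0,"ay":0.0,"az":0.0},{"jaw":0.6,"tx":0.173,"ty":-0.205,"tz":0.0,"ax":0.0,"ay":0.0,"az":0.0}])

```text
time: 2.4
tool_pos: [0.5394, -0.003, 0.2136]
ee_rot: [3.14, -0.0, 0.045]
wrist_force: [0.3, -0.1, -0.4]
width: 0.0566
```

step_arm(steps=[{"jaw":0.6,"tx":0.0,"ty":0.0,"tz":0.04,"ax":0.0,"ay":0.0,"az":0.0},{"jaw":0.6,"tx":0.0,"ty":0.0,"tz":0.08,"ax":0.0,"ay":0.0,"az":0.0},{"jaw":0.6,"tx":0.0,"ty":0.0,"tz":0.12,"ax":0.0,"ay":0.0,"az":0.0},{"jaw":0.6,"tx":0.0,"ty":0.0,"tz":0.15,"ax":0.0,"ay":0.0,"az":0.0},{"jaw":0.6,"tx":0.0,"ty":0.0,"tz":0.16,"ax":0.0,"ay":0.0,"az":0.0},{"jaw":0.0,"tx":0.0,"ty":0.0,"tz":0.16,"ax":0.0,"ay":0.0,"az":0.0},{"jaw":0.0,"tx":0.0,"ty":0.0,"tz":0.16,"ax":0.0,"ay":0.0,"az":0.0},{"jaw":0.0,"tx":0.0,"ty":0.0,"tz":0.16,"ax":0.0,"ay":0.0,"az":0.0}])

```text
time: 3.2
tool_pos: [0.5412, -0.0037, 0.0563]
ee_rot: [3.139, -0.005, 0.045]
wrist_force: [0.4, 0.1, 0.3]
width: 0.0358
```

```bash
python3 to.py .5395,-.0035,.052,.045
```

```text
t 3.2 pos [ 0.5412 -0.0037  0.0563] rpy [ 3.139 -0.005  0.045] F [0.4 0.1 0.3] w 0.0358
.5395,-.0035,.052,.045 t [-0.0017 -0.0003  0.0043] a [ 0.002 -0.005 -0.   ]
```

Closing rows, then pull out by about 95 mm (end stop at around 89 mm) at 12 mm per row.

step_arm(steps=[{"jaw":0.0,"tx":-0.001,"ty":0.0,"tz":0.004,"ax":0.0,"ay":0.0,"az":0.0},{"jaw":0.0,"tx":-0.001,"ty":0.0,"tz":0.004,"ax":0.0,"ay":0.0,"az":0.0},{"jaw":0.0,"tx":-0.001,"ty":0.0,"tz":0.004,"ax":0.0,"ay":0.0,"az":0.0},{"jaw":0.0,"tx":-0.001,"ty":0.0,"tz":0.004,"ax":0.0,"ay":0.0,"az":0.0}])

```text
time: 3.6
tool_pos: [0.5412, -0.0019, 0.0538]
ee_rot: [-3.141, -0.008, 0.045]
wrist_force: [0.2, 5.4, 3.8]
width: 0.0194
```

step_arm(steps=[{"jaw":0.0,"tx":-0.01,"ty":0.0,"tz":0.0,"ax":0.0,"ay":0.0,"az":0.0},{"jaw":0.0,"tx":-0.022,"ty":0.0,"tz":0.0,"ax":0.0,"ay":0.0,"az":0.0},{"jaw":0.0,"tx":-0.034,"ty":0.0,"tz":0.0,"ax":0.0,"ay":0.0,"az":0.0},{"jaw":0.0,"tx":-0.046,"ty":0.0,"tz":0.0,"ax":0.0,"ay":0.0,"az":0.0},{"jaw":0.0,"tx":-0.058,"ty":0.0,"tz":0.0,"ax":0.0,"ay":0.0,"az":0.0},{"jaw":0.0,"tx":-0.07,"ty":0.0,"tz":0.0,"ax":0.0,"ay":0.0,"az":0.0},{"jaw":0.0,"tx":-0.082,"ty":0.0,"tz":0.0,"ax":0.0,"ay":0.0,"az":0.0},{"jaw":0.0,"tx":-0.082,"ty":0.0,"tz":0.0,"ax":0.0,"ay":0.0,"az":0.0}])

```text
time: 4.4
tool_pos: [0.457, -0.0059, 0.0537]
ee_rot: [-3.141, -0.006, 0.045]
wrist_force: [-2.3, -0.0, 5.1]
width: 0.0195
```

step_arm(steps=[{"jaw":0.0,"tx":-0.005,"ty":0.0,"tz":0.0,"ax":0.0,"ay":0.0,"az":0.0},{"jaw":0.0,"tx":-0.01,"ty":0.0,"tz":0.0,"ax":0.0,"ay":0.0,"az":0.0},{"jaw":0.0,"tx":-0.012,"ty":0.0,"tz":0.0,"ax":0.0,"ay":0.0,"az":0.0},{"jaw":0.0,"tx":-0.012,"ty":0.0,"tz":0.0,"ax":0.0,"ay":0.0,"az":0.0}])

```text
time: 4.8
tool_pos: [0.4513, -0.0062, 0.0541]
ee_rot: [-3.141, -0.022, 0.045]
wrist_force: [20.8, 2.6, -12.7]
width: 0.0199
```

step_arm(steps=[{"jaw":0.6,"tx":0.0,"ty":0.0,"tz":0.0,"ax":0.0,"ay":0.0,"az":0.0},{"jaw":0.6,"tx":0.0,"ty":0.0,"tz":0.0,"ax":0.0,"ay":0.0,"az":0.0},{"jaw":0.6,"tx":0.0,"ty":0.0,"tz":0.0,"ax":0.0,"ay":0.0,"az":0.0},{"jaw":0.6,"tx":0.0,"ty":0.0,"tz":-0.04,"ax":0.0,"ay":0.0,"az":0.0},{"jaw":0.6,"tx":0.0,"ty":0.0,"tz":-0.09,"ax":0.0,"ay":0.0,"az":0.0},{"jaw":0.6,"tx":0.0,"ty":0.0,"tz":-0.14,"ax":0.0,"ay":0.0,"az":0.0},{"jaw":0.6,"tx":0.0,"ty":0.0,"tz":-0.16,"ax":0.0,"ay":0.0,"az":0.0},{"jaw":0.6,"tx":0.0,"ty":0.0,"tz":-0.16,"ax":0.0,"ay":0.0,"az":0.0}])

```text
time: 5.6
tool_pos: [0.4492, -0.0068, 0.2181]
ee_rot: [3.14, -0.029, 0.045]
wrist_force: [-0.1, 1.4, 0.3]
width: 0.0566
```

```bash
python3 to.py .39,.19,.23,1.57 .452,.302,.2,1.57
```

```text
t 5.6 pos [ 0.4492 -0.0068  0.2181] rpy [ 3.14  -0.029  0.045] F [-0.1  1.4  0.3] w 0.0566
.39,.19,.23,1.57 t [-0.05   -0.1992 -0.0136] a [ 0.023 -0.022 -1.525]
.452,.302,.2,1.57 t [ 0.016  -0.3083  0.0182] a [ 0.023 -0.022 -1.525]
```

step_arm(steps=[{"jaw":0.6,"tx":0.016,"ty":-0.308,"tz":0.0,"ax":0.0,"ay":-0.027,"az":-0.74},{"jaw":0.6,"tx":0.016,"ty":-0.308,"tz":0.0,"ax":0.0,"ay":-0.027,"az":-0.74},{"jaw":0.6,"tx":0.016,"ty":-0.308,"tz":0.0,"ax":0.0,"ay":-0.027,"az":-0.74},{"jaw":0.6,"tx":0.016,"ty":-0.308,"tz":0.0,"ax":0.0,"ay":-0.027,"az":-0.74},{"jaw":0.6,"tx":0.016,"ty":-0.308,"tz":0.0,"ax":0.0,"ay":-0.027,"az":-0.74},{"jaw":0.6,"tx":0.016,"ty":-0.308,"tz":0.0,"ax":0.0,"ay":-0.027,"az":-0.74},{"jaw":0.6,"tx":0.016,"ty":-0.308,"tz":0.0,"ax":0.0,"ay":-0.027,"az":-0.74},{"jaw":0.6,"tx":0.016,"ty":-0.308,"tz":0.0,"ax":0.0,"ay":-0.027,"az":-0.74}])

```text
time: 6.4
tool_pos: [0.45, 0.3021, 0.2151]
ee_rot: [3.132, 0.01, 0.787]
wrist_force: [-0.5, -1.7, 0.2]
width: 0.0563
```

```bash
cat > look.py <<'E'
from h import *
import sys
def look(cam="top",fn=None):
    im,d=snapshot(cam); H=hsv(im); h,s,v=[H[...,i].astype(int) for i in range(3)]
    X=np.full(im.shape,9.); ok=d>0; X[ok]=cloud(cam,d)
    ws=lambda a,b,c,e:(X[...,0]>a)&(X[...,0]<b)&(X[...,1]>c)&(X[...,1]<e)&(X[...,2]<.16)
    gold=(h>14)&(h<32)&(s>120)&ws(.2,.75,-.5,.5)&(X[...,2]>.06)
    for m,st,c in comps(gold,15):
        P=X[m]; zt=np.percentile(P[:,2],90); T=P[P[:,2]>zt-.006]
        T0=np.percentile(T,2,axis=0);T1=np.percentile(T,98,axis=0)
        print(cam,"gold top",st[:4],"z",zt.round(3),"mid",((T0+T1)/2)[:2].round(4),"mean",T.mean(0)[:2].round(4),"ext",(T1-T0)[:2].round(3))
    cork=(h>5)&(h<25)&(s>60)&(v>90)&ws(.4,.75,-.2,.2)&(X[...,2]<.04)
    for m,st,c in comps(cork,300):
        print(cam,"pad",st[:5],px2plane(cam,c,.028).round(4),np.ptp(X[m],axis=0)[:2].round(3))
    if fn: save(fn,im)
if __name__=="__main__": look(*sys.argv[1:])
E
python3 look.py top; python3 look.py wrist w1.png; python3 to.py .452,.302,.064,.785
```

```text
top gold top [176 229   7  11] z 0.094 mid [0.5613 0.3807] mean [0.5613 0.3797] ext [0.02  0.011]
top gold top [203 271  11  10] z 0.091 mid [0.4523 0.3022] mean [0.4528 0.302 ] ext [0.021 0.02 ]
top pad [347 225  30  29 657] [ 0.5562 -0.1029  0.028 ] [0.08 0.08]
top pad [311 227  29  29 667] [ 0.5515 -0.0026  0.028 ] [0.08  0.077]
top pad [274 229  30  29 666] [0.5469 0.0971 0.028 ] [0.079 0.08 ]
wrist gold top [313  26  46  56] z 0.093 mid [0.5581 0.3934] mean [0.5582 0.3935] ext [0.03 0.03]
wrist gold top [211 100  74  72] z 0.097 mid [0.466  0.3986] mean [0.4662 0.3989] ext [0.048 0.048]
wrist gold top [309 211  28  31] z 0.09 mid [0.4548 0.3043] mean [0.4551 0.3047] ext [0.021 0.021]
wrist pad [ 483  253   76   56 3486] [0.5531 0.1035 0.028 ] [0.079 0.081]
wrist pad [ 563  312   53   34 1025] [0.5774 0.0055 0.028 ] [0.034 0.066]
t 6.5 pos [0.4509 0.3003 0.2165] rpy [3.131 0.008 0.784] F [-0.9 -0.6 -0.6] w 0.0565
.452,.302,.064,.785 t [ 0.0032 -0.0021  0.1525] a [ 0.011  0.008 -0.001]
```

step_arm(steps=[{"jaw":0.6,"tx":0.005,"ty":-0.002,"tz":0.04,"ax":0.01,"ay":0.008,"az":0.0},{"jaw":0.6,"tx":0.005,"ty":-0.002,"tz":0.08,"ax":0.01,"ay":0.008,"az":0.0},{"jaw":0.6,"tx":0.005,"ty":-0.002,"tz":0.12,"ax":0.01,"ay":0.008,"az":0.0},{"jaw":0.6,"tx":0.005,"ty":-0.002,"tz":0.14,"ax":0.01,"ay":0.008,"az":0.0},{"jaw":0.6,"tx":0.005,"ty":-0.002,"tz":0.152,"ax":0.01,"ay":0.008,"az":0.0},{"jaw":0.6,"tx":0.005,"ty":-0.002,"tz":0.152,"ax":0.01,"ay":0.008,"az":0.0}])

```text
time: 7.1
tool_pos: [0.4525, 0.3011, 0.0627]
ee_rot: [-3.141, 0.004, 0.781]
wrist_force: [0.1, -0.2, 0.2]
width: 0.0565
```

step_arm(steps=[{"jaw":0.0,"tx":0.0,"ty":0.0,"tz":0.0,"ax":0.0,"ay":0.0,"az":0.0},{"jaw":0.0,"tx":0.0,"ty":0.0,"tz":0.0,"ax":0.0,"ay":0.0,"az":0.0},{"jaw":0.0,"tx":0.0,"ty":0.0,"tz":0.0,"ax":0.0,"ay":0.0,"az":0.0},{"jaw":0.0,"tx":0.0,"ty":0.0,"tz":0.0,"ax":0.0,"ay":0.0,"az":0.0},{"jaw":0.0,"tx":0.0,"ty":0.0,"tz":0.0,"ax":0.0,"ay":0.0,"az":0.0},{"jaw":0.0,"tx":0.0,"ty":0.0,"tz":0.0,"ax":0.0,"ay":0.0,"az":0.0},{"jaw":0.0,"tx":0.0,"ty":0.0,"tz":0.0,"ax":0.0,"ay":0.0,"az":0.0}])

```text
time: 7.8
tool_pos: [0.4527, 0.3018, 0.0636]
ee_rot: [-3.141, 0.002, 0.782]
wrist_force: [-1.3, 1.7, 4.1]
width: 0.0234
```

```bash
python3 to.py .4535,.3033,.064,.785
```

```text
t 7.8 pos [0.4527 0.3018 0.0636] rpy [-3.141e+00  2.000e-03  7.820e-01] F [-1.3  1.7  4.1] w 0.0234
.4535,.3033,.064,.785 t [ 0.0016 -0.0005 -0.0004] a [-0.     0.002 -0.003]
```

step_arm(steps=[{"jaw":0.0,"tx":0.0,"ty":0.0,"tz":-0.03,"ax":0.0,"ay":0.0,"az":0.0},{"jaw":0.0,"tx":0.0,"ty":0.0,"tz":-0.07,"ax":0.0,"ay":0.0,"az":0.0},{"jaw":0.0,"tx":0.0,"ty":0.0,"tz":-0.11,"ax":0.0,"ay":0.0,"az":0.0},{"jaw":0.0,"tx":-0.015,"ty":0.03,"tz":-0.13,"ax":0.0,"ay":0.0,"az":0.0},{"jaw":0.0,"tx":-0.04,"ty":0.07,"tz":-0.13,"ax":0.0,"ay":0.0,"az":0.0},{"jaw":0.0,"tx":-0.06,"ty":0.105,"tz":-0.13,"ax":0.0,"ay":0.0,"az":0.0},{"jaw":0.0,"tx":-0.08,"ty":0.14,"tz":-0.13,"ax":0.0,"ay":0.0,"az":0.0},{"jaw":0.0,"tx":-0.1,"ty":0.175,"tz":-0.13,"ax":0.0,"ay":0.0,"az":0.0}])

```text
time: 8.6
tool_pos: [0.5048, 0.1053, 0.1922]
ee_rot: [-3.14, 0.005, 0.782]
wrist_force: [1.1, 0.1, -2.7]
width: 0.0234
```

```bash
python3 to.py .5562,-.1029,.19,.785
```

```text
t 8.6 pos [0.5048 0.1053 0.1922] rpy [-3.14   0.005  0.782] F [ 1.1  0.1 -2.7] w 0.0234
.5562,-.1029,.19,.785 t [-0.1102  0.184   0.0025] a [-0.001  0.005 -0.003]
```

step_arm(steps=[{"jaw":0.0,"tx":-0.02,"ty":0.034,"tz":0.0,"ax":0.0,"ay":0.0,"az":0.0},{"jaw":0.0,"tx":-0.044,"ty":0.074,"tz":0.0,"ax":0.0,"ay":0.0,"az":0.0},{"jaw":0.0,"tx":-0.068,"ty":0.114,"tz":0.0,"ax":0.0,"ay":0.005,"az":0.0},{"jaw":0.0,"tx":-0.09,"ty":0.15,"tz":0.0,"ax":0.0,"ay":0.005,"az":0.0},{"jaw":0.0,"tx":-0.105,"ty":0.175,"tz":0.0,"ax":0.0,"ay":0.005,"az":0.0},{"jaw":0.0,"tx":-0.11,"ty":0.184,"tz":0.0,"ax":0.0,"ay":0.005,"az":0.0},{"jaw":0.0,"tx":-0.11,"ty":0.184,"tz":0.0,"ax":0.0,"ay":0.005,"az":0.0},{"jaw":0.0,"tx":-0.11,"ty":0.184,"tz":0.0,"ax":0.0,"ay":0.005,"az":0.0}])

```text
time: 9.4
tool_pos: [0.5559, -0.1017, 0.1917]
ee_rot: [-3.138, -0.0, 0.783]
wrist_force: [0.6, 0.3, -1.8]
width: 0.0235
```

```bash
python3 to.py .5562,-.1029,.0905,.785; python3 look.py wrist w2.png
```

```text
t 9.4 pos [ 0.5559 -0.1017  0.1917] rpy [-3.138 -0.     0.783] F [ 0.6  0.3 -1.8] w 0.0235
.5562,-.1029,.0905,.785 t [-0.0007  0.0014  0.1012] a [-0.003 -0.    -0.002]
wrist gold top [279 210  89  27] z 0.159 mid [ 0.5717 -0.0841] mean [ 0.5762 -0.0776] ext [0.035 0.034]
wrist pad [ 106   22   94  101 7374] [0.5487 0.0999 0.028 ] [0.081 0.082]
wrist pad [ 199  106   89   92 6373] [5.535e-01 2.000e-04 2.800e-02] [0.081 0.081]
wrist pad [ 283  184   85   50 2167] [ 0.5732 -0.0866  0.028 ] [0.072 0.073]
```

View pics/w2.png

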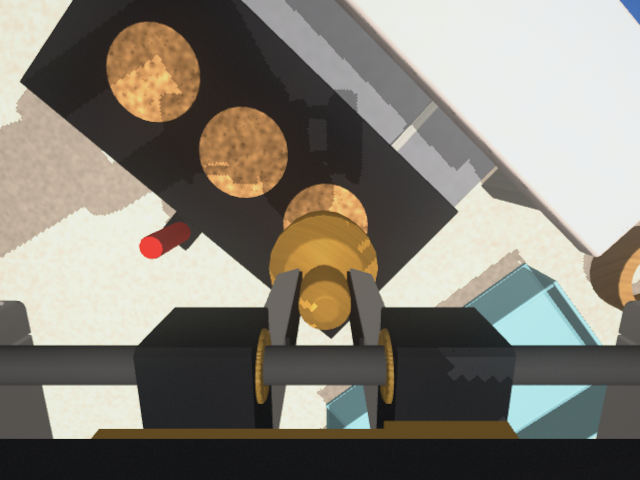

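step_arm(steps=[{"jaw":0.0,"tx":-0.001,"ty":0.001,"tz":0.03,"ax":0.0,"ay":0.0,"az":0.0},{"jaw":0.0,"tx":-0.001,"ty":0.001,"tz":0.06,"ax":0.0,"ay":0.0,"az":0.0},{"jaw":0.0,"tx":-0.001,"ty":0.001,"tz":0.085,"ax":0.0,"ay":0.0,"az":0.0},{"jaw":0.0,"tx":-0.001,"ty":0.001,"tz":0.096,"ax":0.0,"ay":0.0,"az":0.0},{"jaw":0.0,"tx":-0.001,"ty":0.001,"tz":0.1,"ax":0.0,"ay":0.0,"az":0.0},{"jaw":0.0,"tx":-0.001,"ty":0.001,"tz":0.102,"ax":0.0,"ay":0.0,"az":0.0},{"jaw":0.0,"tx":-0.001,"ty":0.001,"tz":0.102,"ax":0.0,"ay":0.0,"az":0.0}])

```text
time: 10.15
tool_pos: [0.5567, -0.1024, 0.0915]
ee_rot: [-3.141, -0.002, 0.784]
wrist_force: [-0.8, -0.1, -2.4]
width: 0.0233
```

```bash
python3 to.py .5562,-.1029,.0895,.785
```

```text
t 10.2 pos [ 0.5567 -0.1024  0.0915] rpy [-3.141e+00 -2.000e-03  7.840e-01] F [-0.8 -0.1 -2.4] w 0.0233
.5562,-.1029,.0895,.785 t [-0.0008 -0.      0.002 ] a [-0.    -0.002 -0.001]
```

Lower 2 mm, open, retreat up.

step_arm(steps=[{"jaw":0.0,"tx":-0.001,"ty":0.0,"tz":0.002,"ax":0.0,"ay":0.0,"az":0.0},{"jaw":0.0,"tx":-0.001,"ty":0.0,"tz":0.002,"ax":0.0,"ay":0.0,"az":0.0},{"jaw":0.5,"tx":-0.001,"ty":0.0,"tz":0.002,"ax":0.0,"ay":0.0,"az":0.0},{"jaw":0.5,"tx":-0.001,"ty":0.0,"tz":0.002,"ax":0.0,"ay":0.0,"az":0.0},{"jaw":0.5,"tx":-0.001,"ty":0.0,"tz":0.002,"ax":0.0,"ay":0.0,"az":0.0},{"jaw":0.5,"tx":-0.001,"ty":0.0,"tz":-0.04,"ax":0.0,"ay":0.0,"az":0.0},{"jaw":0.5,"tx":-0.001,"ty":0.0,"tz":-0.08,"ax":0.0,"ay":0.0,"az":0.0},{"jaw":0.8,"tx":-0.001,"ty":0.0,"tz":-0.12,"ax":0.0,"ay":0.0,"az":0.0}])

```text
time: 10.95
tool_pos: [0.5558, -0.1033, 0.2131]
ee_rot: [-3.141, -0.002, 0.784]
wrist_force: [1.2, -0.2, 0.2]
width: 0.052
```

```bash
python3 to.py .464,.397,.215,.785; python3 look.py wrist w3.png;  python3 look.py top
```

```text
t 10.9 pos [ 0.5558 -0.1033  0.2131] rpy [-3.141e+00 -2.000e-03  7.840e-01] F [ 1.2 -0.2  0.2] w 0.052
.464,.397,.215,.785 t [ 0.2882 -0.4191 -0.0013] a [-0.    -0.002 -0.001]
wrist gold top [290 191  69  69] z 0.123 mid [ 0.5632 -0.1016] mean [ 0.5635 -0.1012] ext [0.021 0.021]
wrist pad [ 118   29   89   94 6508] [0.5534 0.1012 0.028 ] [0.081 0.082]
wrist pad [ 205  108   84   87 5636] [ 0.5581 -0.0006  0.028 ] [0.08  0.081]
wrist pad [ 283  181   81   76 1263] [ 0.5734 -0.0903  0.028 ] [0.081 0.08 ]
top gold top [167 229  16  15] z 0.094 mid [0.5577 0.3925] mean [0.5569 0.3921] ext [0.03  0.031]
top gold top [363 237  12  12] z 0.074 mid [ 0.5394 -0.1172] mean [ 0.5398 -0.1166] ext [0.017 0.018]
top gold top [159 260  24  22] z 0.099 mid [0.4643 0.3971] mean [0.4638 0.3971] ext [0.047 0.048]
top pad [311 227  29  29 631] [ 0.5514 -0.0023  0.028 ] [0.079 0.077]
top pad [275 229  29  29 645] [0.5467 0.097  0.028 ] [0.079 0.077]
```

step_arm(steps=[{"jaw":0.9,"tx":0.288,"ty":-0.419,"tz":0.0,"ax":0.0,"ay":0.0,"az":0.0},{"jaw":0.9,"tx":0.288,"ty":-0.419,"tz":0.0,"ax":0.0,"ay":0.0,"az":0.0},{"jaw":0.9,"tx":0.288,"ty":-0.419,"tz":0.0,"ax":0.0,"ay":0.0,"az":0.0},{"jaw":0.9,"tx":0.288,"ty":-0.419,"tz":0.0,"ax":0.0,"ay":0.0,"az":0.0},{"jaw":0.9,"tx":0.288,"ty":-0.419,"tz":0.0,"ax":0.0,"ay":0.0,"az":0.0},{"jaw":0.9,"tx":0.288,"ty":-0.419,"tz":0.0,"ax":0.0,"ay":0.0,"az":0.0},{"jaw":0.9,"tx":0.288,"ty":-0.419,"tz":0.0,"ax":0.0,"ay":0.0,"az":0.0},{"jaw":0.9,"tx":0.288,"ty":-0.419,"tz":0.0,"ax":0.0,"ay":0.0,"az":0.0}])

```text
time: 11.85
tool_pos: [0.4852, 0.2924, 0.2155]
ee_rot: [3.129, -0.009, 0.784]
wrist_force: [0.5, 0.2, 0.5]
width: 0.0844
```

```bash
python3 to.py .465,.398,.215,.785;  python3 look.py wrist
```

```text
t 11.8 pos [0.4852 0.2924 0.2155] rpy [ 3.129 -0.009  0.784] F [0.5 0.2 0.5] w 0.0844
.465,.398,.215,.785 t [ 0.0602 -0.0891 -0.0001] a [ 0.013 -0.009 -0.001]
wrist gold top [273  57  45  52] z 0.093 mid [0.5542 0.4031] mean [0.5542 0.4032] ext [0.03 0.03]
wrist gold top [174 129  76  69] z 0.097 mid [0.462  0.4074] mean [0.4622 0.4076] ext [0.048 0.048]
wrist pad [ 456  273   72   69 2990] [0.5534 0.114  0.028 ] [0.061 0.08 ]
```

step_arm(steps=[{"jaw":0.9,"tx":0.06,"ty":-0.089,"tz":0.0,"ax":0.013,"ay":-0.009,"az":0.0},{"jaw":0.9,"tx":0.06,"ty":-0.089,"tz":0.0,"ax":0.013,"ay":-0.009,"az":0.0},{"jaw":0.9,"tx":0.06,"ty":-0.089,"tz":0.0,"ax":0.013,"ay":-0.009,"az":0.0},{"jaw":0.9,"tx":0.06,"ty":-0.089,"tz":0.0,"ax":0.013,"ay":-0.009,"az":0.0},{"jaw":0.9,"tx":0.06,"ty":-0.089,"tz":0.0,"ax":0.013,"ay":-0.009,"az":0.0}])

```text
time: 12.4
tool_pos: [0.4619, 0.4041, 0.2149]
ee_rot: [-3.136, -0.002, 0.792]
wrist_force: [-0.5, 0.3, 0.9]
width: 0.0843
```

```bash
python3 look.py wrist; python3 to.py .465,.398,.07,.785
```

```text
wrist gold top [392 142  48  43] z 0.093 mid [0.5579 0.3945] mean [0.5579 0.3946] ext [0.03 0.03]
wrist gold top [300 204  64  67] z 0.097 mid [0.4656 0.3995] mean [0.4659 0.3997] ext [0.048 0.048]
t 12.4 pos [0.4621 0.4036 0.2152] rpy [-3.136e+00 -2.000e-03  7.910e-01] F [-0.8 -0.5 -0.9] w 0.0847
.465,.398,.07,.785 t [-0.0023  0.0069  0.1451] a [-0.006 -0.002  0.006]
```

step_arm(steps=[{"jaw":0.9,"tx":-0.002,"ty":0.0065,"tz":0.04,"ax":-0.006,"ay":-0.002,"az":0.006},{"jaw":0.9,"tx":-0.002,"ty":0.0065,"tz":0.08,"ax":-0.006,"ay":-0.002,"az":0.006},{"jaw":0.9,"tx":-0.002,"ty":0.0065,"tz":0.115,"ax":-0.006,"ay":-0.002,"az":0.006},{"jaw":0.9,"tx":-0.002,"ty":0.0065,"tz":0.135,"ax":-0.006,"ay":-0.002,"az":0.006},{"jaw":0.9,"tx":-0.002,"ty":0.0065,"tz":0.145,"ax":-0.006,"ay":-0.002,"az":0.006},{"jaw":0.9,"tx":-0.002,"ty":0.0065,"tz":0.145,"ax":-0.006,"ay":-0.002,"az":0.006}])

```text
time: 13.05
tool_pos: [0.4649, 0.3965, 0.0689]
ee_rot: [-3.141, 0.003, 0.783]
wrist_force: [0.2, 0.2, 0.7]
width: 0.0844
```

step_arm(steps=[{"jaw":0.0,"tx":0.0,"ty":0.0,"tz":0.0,"ax":0.0,"ay":0.0,"az":0.0},{"jaw":0.0,"tx":0.0,"ty":0.0,"tz":0.0,"ax":0.0,"ay":0.0,"az":0.0},{"jaw":0.0,"tx":0.0,"ty":0.0,"tz":0.0,"ax":0.0,"ay":0.0,"az":0.0},{"jaw":0.0,"tx":0.0,"ty":0.0,"tz":0.0,"ax":0.0,"ay":0.0,"az":0.0},{"jaw":0.0,"tx":0.0,"ty":0.0,"tz":0.0,"ax":0.0,"ay":0.0,"az":0.0},{"jaw":0.0,"tx":0.0,"ty":0.0,"tz":0.0,"ax":0.0,"ay":0.0,"az":0.0},{"jaw":0.0,"tx":0.0,"ty":0.0,"tz":0.0,"ax":0.0,"ay":0.0,"az":0.0}])

```text
time: 13.75
tool_pos: [0.4648, 0.3978, 0.0702]
ee_rot: [-3.14, 0.0, 0.783]
wrist_force: [-2.2, 3.7, 5.1]
width: 0.0533
```

```bash
python3 to.py .465,.3985,.19,.785 .5517,-.0025,.19,.785
```

```text
t 13.8 pos [0.4648 0.3978 0.0702] rpy [-3.14   0.     0.783] F [-2.2  3.7  5.1] w 0.0533
.465,.3985,.19,.785 t [ 0.0006 -0.0005 -0.1198] a [-0.002  0.    -0.002]
.5517,-.0025,.19,.785 t [-0.2209  0.3448 -0.1203] a [-0.002  0.    -0.002]
```

step_arm(steps=[{"jaw":0.0,"tx":0.0,"ty":0.0,"tz":-0.03,"ax":0.0,"ay":0.0,"az":0.0},{"jaw":0.0,"tx":0.0,"ty":0.0,"tz":-0.07,"ax":0.0,"ay":0.0,"az":0.0},{"jaw":0.0,"tx":0.0,"ty":0.0,"tz":-0.11,"ax":0.0,"ay":0.0,"az":0.0},{"jaw":0.0,"tx":-0.015,"ty":0.024,"tz":-0.12,"ax":0.0,"ay":0.0,"az":0.0},{"jaw":0.0,"tx":-0.038,"ty":0.06,"tz":-0.12,"ax":0.0,"ay":0.0,"az":0.0},{"jaw":0.0,"tx":-0.06,"ty":0.095,"tz":-0.12,"ax":0.0,"ay":0.0,"az":0.0},{"jaw":0.0,"tx":-0.083,"ty":0.13,"tz":-0.12,"ax":0.0,"ay":0.0,"az":0.0},{"jaw":0.0,"tx":-0.106,"ty":0.165,"tz":-0.12,"ax":0.0,"ay":0.0,"az":0.0}])

```text
time: 14.55
tool_pos: [0.5057, 0.2034, 0.1878]
ee_rot: [-3.14, 0.005, 0.783]
wrist_force: [0.6, -0.2, -3.7]
width: 0.0532
```

```bash
python3 to.py .5522,-.0018,.19,.785
```

```text
t 14.6 pos [0.5057 0.2034 0.1878] rpy [-3.14   0.005  0.783] F [ 0.6 -0.2 -3.7] w 0.0532
.5522,-.0018,.19,.785 t [-0.1118  0.1782 -0.0019] a [-0.001  0.005 -0.002]
```

step_arm(steps=[{"jaw":0.0,"tx":-0.022,"ty":0.035,"tz":0.0,"ax":0.0,"ay":0.0,"az":0.0},{"jaw":0.0,"tx":-0.046,"ty":0.073,"tz":0.0,"ax":0.0,"ay":0.0,"az":0.0},{"jaw":0.0,"tx":-0.07,"ty":0.11,"tz":0.0,"ax":0.0,"ay":0.005,"az":0.0},{"jaw":0.0,"tx":-0.09,"ty":0.145,"tz":0.0,"ax":0.0,"ay":0.005,"az":0.0},{"jaw":0.0,"tx":-0.105,"ty":0.168,"tz":0.0,"ax":0.0,"ay":0.005,"az":0.0},{"jaw":0.0,"tx":-0.112,"ty":0.178,"tz":0.0,"ax":0.0,"ay":0.005,"az":0.0},{"jaw":0.0,"tx":-0.112,"ty":0.178,"tz":0.0,"ax":0.0,"ay":0.005,"az":0.0},{"jaw":0.0,"tx":-0.112,"ty":0.178,"tz":0.0,"ax":0.0,"ay":0.005,"az":0.0}])

```text
time: 15.35
tool_pos: [0.5513, -0.0009, 0.1872]
ee_rot: [-3.138, 0.0, 0.784]
wrist_force: [-0.6, 0.3, -3.5]
width: 0.0535
```

```bash
python3 to.py .5522,-.0018,.097,.785
```

```text
t 15.3 pos [ 0.5513 -0.0009  0.1872] rpy [-3.138  0.     0.784] F [-0.6  0.3 -3.5] w 0.0535
.5522,-.0018,.097,.785 t [0.     0.0015 0.0902] a [-0.003  0.    -0.001]
```

step_arm(steps=[{"jaw":0.0,"tx":0.0,"ty":0.001,"tz":0.03,"ax":0.0,"ay":0.0,"az":0.0},{"jaw":0.0,"tx":0.0,"ty":0.001,"tz":0.055,"ax":0.0,"ay":0.0,"az":0.0},{"jaw":0.0,"tx":0.0,"ty":0.001,"tz":0.075,"ax":0.0,"ay":0.0,"az":0.0},{"jaw":0.0,"tx":0.0,"ty":0.001,"tz":0.085,"ax":0.0,"ay":0.0,"az":0.0},{"jaw":0.0,"tx":0.0,"ty":0.001,"tz":0.089,"ax":0.0,"ay":0.0,"az":0.0},{"jaw":0.0,"tx":0.0,"ty":0.001,"tz":0.091,"ax":0.0,"ay":0.0,"az":0.0},{"jaw":0.0,"tx":0.0,"ty":0.001,"tz":0.091,"ax":0.0,"ay":0.0,"az":0.0}])

```text
time: 16.05
tool_pos: [0.5525, -0.0011, 0.0973]
ee_rot: [-3.14, -0.001, 0.784]
wrist_force: [-0.4, 0.4, -3.4]
width: 0.053
```

```bash
python3 to.py .5522,-.0018,.0957,.785
```

```text
t 16.1 pos [ 0.5525 -0.0011  0.0973] rpy [-3.14e+00 -1.00e-03  7.84e-01] F [-0.4  0.4 -3.4] w 0.053
.5522,-.0018,.0957,.785 t [-0.0007  0.0003  0.0016] a [-0.002 -0.001 -0.001]
```

step_arm(steps=[{"jaw":0.0,"tx":-0.001,"ty":0.0,"tz":0.0016,"ax":0.0,"ay":0.0,"az":0.0},{"jaw":0.0,"tx":-0.001,"ty":0.0,"tz":0.0016,"ax":0.0,"ay":0.0,"az":0.0},{"jaw":0.8,"tx":-0.001,"ty":0.0,"tz":0.0016,"ax":0.0,"ay":0.0,"az":0.0},{"jaw":0.8,"tx":-0.001,"ty":0.0,"tz":0.0016,"ax":0.0,"ay":0.0,"az":0.0},{"jaw":0.8,"tx":-0.001,"ty":0.0,"tz":0.0016,"ax":0.0,"ay":0.0,"az":0.0},{"jaw":0.8,"tx":-0.001,"ty":0.0,"tz":-0.04,"ax":0.0,"ay":0.0,"az":0.0},{"jaw":0.8,"tx":-0.001,"ty":0.0,"tz":-0.08,"ax":0.0,"ay":0.0,"az":0.0},{"jaw":0.8,"tx":-0.001,"ty":0.0,"tz":-0.12,"ax":0.0,"ay":0.0,"az":0.0}])

```text
time: 16.85
tool_pos: [0.5518, -0.0021, 0.219]
ee_rot: [-3.14, -0.001, 0.784]
wrist_force: [1.0, -0.8, -0.2]
width: 0.0754
```

```bash
python3 to.py .557,.393,.215,.785; python3 look.py wrist w4.png;  python3 look.py top
```

```text
t 16.9 pos [ 0.5518 -0.0021  0.219 ] rpy [-3.14e+00 -1.00e-03  7.84e-01] F [ 1.  -0.8 -0.2] w 0.0754
.557,.393,.215,.785 t [ 0.2827 -0.2761  0.0048] a [-0.002 -0.001 -0.001]
wrist gold top [289 203  70  73] z 0.131 mid [ 0.558  -0.0006] mean [ 5.582e-01 -2.000e-04] ext [0.048 0.048]
wrist gold top [367 261  64  70] z 0.085 mid [ 0.5563 -0.0939] mean [ 0.5544 -0.0911] ext [0.03  0.031]
wrist pad [ 207  110   83   85 5448] [0.5536 0.1003 0.028 ] [0.081 0.081]
wrist pad [ 285  182   79   89 1163] [0.5699 0.0101 0.028 ] [0.094 0.078]
wrist pad [ 356  247   76   71 1208] [ 0.5672 -0.0856  0.028 ] [0.081 0.068]
top gold top [320 227  17  20] z 0.125 mid [ 0.546  -0.0109] mean [ 0.5444 -0.0127] ext [0.04  0.031]
top gold top [362 226  13  23] z 0.115 mid [ 0.5554 -0.1068] mean [ 0.5559 -0.1058] ext [0.021 0.013]
top gold top [167 229  16  15] z 0.094 mid [0.5571 0.3923] mean [0.5567 0.392 ] ext [0.029 0.031]
```

step_arm(steps=[{"jaw":0.7,"tx":0.283,"ty":-0.276,"tz":0.0,"ax":0.0,"ay":0.0,"az":0.0},{"jaw":0.7,"tx":0.283,"ty":-0.276,"tz":0.0,"ax":0.0,"ay":0.0,"az":0.0},{"jaw":0.7,"tx":0.283,"ty":-0.276,"tz":0.0,"ax":0.0,"ay":0.0,"az":0.0},{"jaw":0.7,"tx":0.283,"ty":-0.276,"tz":0.0,"ax":0.0,"ay":0.0,"az":0.0},{"jaw":0.7,"tx":0.283,"ty":-0.276,"tz":0.0,"ax":0.0,"ay":0.0,"az":0.0},{"jaw":0.7,"tx":0.283,"ty":-0.276,"tz":0.0,"ax":0.0,"ay":0.0,"az":0.0},{"jaw":0.7,"tx":0.283,"ty":-0.276,"tz":0.0,"ax":0.0,"ay":0.0,"az":0.0},{"jaw":0.7,"tx":0.283,"ty":-0.276,"tz":0.0,"ax":0.0,"ay":0.0,"az":0.0}])

```text
time: 17.75
tool_pos: [0.5602, 0.3952, 0.2252]
ee_rot: [3.132, -0.01, 0.785]
wrist_force: [0.6, -0.8, -0.5]
width: 0.0657
```

step_arm(steps=[{"jaw":0.7,"tx":0.0,"ty":0.0,"tz":0.0,"ax":0.0,"ay":0.0,"az":0.0},{"jaw":0.7,"tx":0.0,"ty":0.0,"tz":0.0,"ax":0.0,"ay":0.0,"az":0.0}])

```text
time: 17.95
tool_pos: [0.5597, 0.396, 0.2236]
ee_rot: [3.132, -0.008, 0.787]
wrist_force: [0.2, -0.1, -0.3]
width: 0.0656
```

```bash
python3 look.py wrist; python3 to.py .5575,.393,.066,.785
```

```text
wrist gold top [303 215  40  43] z 0.093 mid [0.5589 0.3937] mean [0.559  0.3937] ext [0.03 0.03]
t 18.0 pos [0.5601 0.3947 0.2243] rpy [ 3.132 -0.008  0.785] F [-0.6 -0.2 -0.8] w 0.0657
.5575,.393,.066,.785 t [-0.0044 -0.0022  0.1583] a [ 0.01  -0.008 -0.   ]
```

step_arm(steps=[{"jaw":0.7,"tx":-0.0035,"ty":-0.001,"tz":0.04,"ax":0.01,"ay":-0.008,"az":0.0},{"jaw":0.7,"tx":-0.0035,"ty":-0.001,"tz":0.08,"ax":0.01,"ay":-0.008,"az":0.0},{"jaw":0.7,"tx":-0.0035,"ty":-0.001,"tz":0.12,"ax":0.01,"ay":-0.008,"az":0.0},{"jaw":0.7,"tx":-0.0035,"ty":-0.001,"tz":0.147,"ax":0.01,"ay":-0.008,"az":0.0},{"jaw":0.7,"tx":-0.0035,"ty":-0.001,"tz":0.158,"ax":0.01,"ay":-0.008,"az":0.0},{"jaw":0.7,"tx":-0.0035,"ty":-0.001,"tz":0.158,"ax":0.01,"ay":-0.008,"az":0.0}])

```text
time: 18.6
tool_pos: [0.5585, 0.3906, 0.0647]
ee_rot: [-3.141, 0.003, 0.783]
wrist_force: [0.1, 0.3, -0.5]
width: 0.0655
```

step_arm(steps=[{"jaw":0.0,"tx":0.0,"ty":0.0,"tz":0.0,"ax":0.0,"ay":0.0,"az":0.0},{"jaw":0.0,"tx":0.0,"ty":0.0,"tz":0.0,"ax":0.0,"ay":0.0,"az":0.0},{"jaw":0.0,"tx":0.0,"ty":0.0,"tz":0.0,"ax":0.0,"ay":0.0,"az":0.0},{"jaw":0.0,"tx":0.0,"ty":0.0,"tz":0.0,"ax":0.0,"ay":0.0,"az":0.0},{"jaw":0.0,"tx":0.0,"ty":0.0,"tz":0.0,"ax":0.0,"ay":0.0,"az":0.0},{"jaw":0.0,"tx":0.0,"ty":0.0,"tz":0.0,"ax":0.0,"ay":0.0,"az":0.0},{"jaw":0.0,"tx":0.0,"ty":0.0,"tz":0.0,"ax":0.0,"ay":0.0,"az":0.0}])

```text
time: 19.3
tool_pos: [0.5586, 0.3918, 0.0661]
ee_rot: [-3.14, 0.001, 0.784]
wrist_force: [-2.5, 2.3, 5.9]
width: 0.0335
```

```bash
python3 to.py .5575,.393,.066,.785 .5475,.0975,.19,.785
```

```text
t 19.3 pos [0.5586 0.3918 0.0661] rpy [-3.14e+00  1.00e-03  7.84e-01] F [-2.5  2.3  5.9] w 0.0335
.5575,.393,.066,.785 t [ 0.0001 -0.0016  0.0001] a [-0.001  0.001 -0.001]
.5475,.0975,.19,.785 t [-0.2156  0.2005 -0.124 ] a [-0.001  0.001 -0.001]
```

step_arm(steps=[{"jaw":0.0,"tx":0.0,"ty":0.0,"tz":-0.03,"ax":0.0,"ay":0.0,"az":0.0},{"jaw":0.0,"tx":0.0,"ty":0.0,"tz":-0.07,"ax":0.0,"ay":0.0,"az":0.0},{"jaw":0.0,"tx":0.0,"ty":0.0,"tz":-0.11,"ax":0.0,"ay":0.0,"az":0.0},{"jaw":0.0,"tx":-0.022,"ty":0.02,"tz":-0.124,"ax":0.0,"ay":0.0,"az":0.0},{"jaw":0.0,"tx":-0.05,"ty":0.046,"tz":-0.124,"ax":0.0,"ay":0.0,"az":0.0},{"jaw":0.0,"tx":-0.08,"ty":0.074,"tz":-0.124,"ax":0.0,"ay":0.0,"az":0.0},{"jaw":0.0,"tx":-0.11,"ty":0.102,"tz":-0.124,"ax":0.0,"ay":0.0,"az":0.0},{"jaw":0.0,"tx":-0.135,"ty":0.126,"tz":-0.124,"ax":0.0,"ay":0.0,"az":0.0}])

```text
time: 20.1
tool_pos: [0.5513, 0.2042, 0.1881]
ee_rot: [-3.14, 0.005, 0.783]
wrist_force: [0.1, 0.4, -2.1]
width: 0.0336
```

```bash
python3 to.py .5474,.0976,.19,.785
```

```text
t 20.1 pos [0.5513 0.2042 0.1881] rpy [-3.14   0.005  0.783] F [ 0.1  0.4 -2.1] w 0.0336
.5474,.0976,.19,.785 t [-0.0779  0.0728 -0.0016] a [-0.001  0.005 -0.002]
```

step_arm(steps=[{"jaw":0.0,"tx":-0.025,"ty":0.023,"tz":0.0,"ax":0.0,"ay":0.0,"az":0.0},{"jaw":0.0,"tx":-0.05,"ty":0.046,"tz":0.0,"ax":0.0,"ay":0.005,"az":0.0},{"jaw":0.0,"tx":-0.068,"ty":0.063,"tz":0.0,"ax":0.0,"ay":0.005,"az":0.0},{"jaw":0.0,"tx":-0.078,"ty":0.073,"tz":0.0,"ax":0.0,"ay":0.005,"az":0.0},{"jaw":0.0,"tx":-0.078,"ty":0.073,"tz":0.0,"ax":0.0,"ay":0.005,"az":0.0},{"jaw":0.0,"tx":-0.078,"ty":0.073,"tz":0.0,"ax":0.0,"ay":0.005,"az":0.0}])

```text
time: 20.7
tool_pos: [0.5474, 0.0979, 0.1878]
ee_rot: [-3.139, 0.0, 0.783]
wrist_force: [-0.5, 0.1, -2.2]
width: 0.0335
```

step_arm(steps=[{"jaw":0.0,"tx":0.0,"ty":0.001,"tz":0.03,"ax":0.0,"ay":0.0,"az":0.0},{"jaw":0.0,"tx":0.0,"ty":0.001,"tz":0.055,"ax":0.0,"ay":0.0,"az":0.0},{"jaw":0.0,"tx":0.0,"ty":0.001,"tz":0.075,"ax":0.0,"ay":0.0,"az":0.0},{"jaw":0.0,"tx":0.0,"ty":0.001,"tz":0.085,"ax":0.0,"ay":0.0,"az":0.0},{"jaw":0.0,"tx":0.0,"ty":0.001,"tz":0.09,"ax":0.0,"ay":0.0,"az":0.0},{"jaw":0.0,"tx":0.0,"ty":0.001,"tz":0.09,"ax":0.0,"ay":0.0,"az":0.0}])

```text
time: 21.3
tool_pos: [0.5479, 0.098, 0.0976]
ee_rot: [-3.139, 0.0, 0.784]
wrist_force: [0.2, -0.2, -1.8]
width: 0.0335
```

```bash
python3 to.py .5474,.0976,.0917,.785
```

```text
t 21.3 pos [0.5479 0.098  0.0976] rpy [-3.139  0.     0.784] F [ 0.2 -0.2 -1.8] w 0.0335
.5474,.0976,.0917,.785 t [-0.0007 -0.      0.0059] a [-0.003  0.    -0.001]
```

step_arm(steps=[{"jaw":0.0,"tx":-0.001,"ty":0.0,"tz":0.004,"ax":0.0,"ay":0.0,"az":0.0},{"jaw":0.0,"tx":-0.001,"ty":0.0,"tz":0.006,"ax":0.0,"ay":0.0,"az":0.0},{"jaw":0.0,"tx":-0.001,"ty":0.0,"tz":0.006,"ax":0.0,"ay":0.0,"az":0.0},{"jaw":0.6,"tx":-0.001,"ty":0.0,"tz":0.006,"ax":0.0,"ay":0.0,"az":0.0},{"jaw":0.6,"tx":-0.001,"ty":0.0,"tz":0.006,"ax":0.0,"ay":0.0,"az":0.0},{"jaw":0.6,"tx":-0.001,"ty":0.0,"tz":0.006,"ax":0.0,"ay":0.0,"az":0.0},{"jaw":0.6,"tx":-0.001,"ty":0.0,"tz":-0.035,"ax":0.0,"ay":0.0,"az":0.0},{"jaw":0.6,"tx":-0.001,"ty":0.0,"tz":-0.08,"ax":0.0,"ay":0.0,"az":0.0}])

```text
time: 22.1
tool_pos: [0.546, 0.097, 0.1765]
ee_rot: [-3.136, 0.004, 0.783]
wrist_force: [1.5, 0.2, 0.8]
width: 0.0563
```

```bash
python3 to.py .43,-.0075,.24,.045
```

```text
t 22.1 pos [0.546  0.097  0.1765] rpy [-3.136  0.004  0.783] F [1.5 0.2 0.8] w 0.0563
.43,-.0075,.24,.045 t [-0.1562 -0.0081 -0.0628] a [-0.004  0.006  0.738]
```

step_arm(steps=[{"jaw":0.6,"tx":0.0,"ty":0.0,"tz":-0.045,"ax":0.0,"ay":0.0,"az":0.0},{"jaw":0.6,"tx":-0.05,"ty":-0.003,"tz":-0.063,"ax":-0.004,"ay":0.006,"az":0.0},{"jaw":0.6,"tx":-0.1,"ty":-0.006,"tz":-0.063,"ax":-0.004,"ay":0.006,"az":0.3},{"jaw":0.6,"tx":-0.156,"ty":-0.008,"tz":-0.063,"ax":-0.004,"ay":0.006,"az":0.738},{"jaw":0.6,"tx":-0.156,"ty":-0.008,"tz":-0.063,"ax":-0.004,"ay":0.006,"az":0.738},{"jaw":0.6,"tx":-0.156,"ty":-0.008,"tz":-0.063,"ax":-0.004,"ay":0.006,"az":0.738},{"jaw":0.6,"tx":-0.156,"ty":-0.008,"tz":-0.063,"ax":-0.004,"ay":0.006,"az":0.738},{"jaw":0.6,"tx":-0.156,"ty":-0.008,"tz":-0.063,"ax":-0.004,"ay":0.006,"az":0.738}])

```text
time: 22.9
tool_pos: [0.4302, -0.0077, 0.2409]
ee_rot: [3.141, -0.001, 0.045]
wrist_force: [0.9, 0.2, 0.0]
width: 0.0564
```

```bash
python3 to.py .4505,-.0065,.12,.045 .4505,-.0065,.053,.045; python3 look.py wrist w5.png;  python3 look.py top t5.png
```

```text
t 22.9 pos [ 0.4302 -0.0077  0.2409] rpy [ 3.141e+00 -1.000e-03  4.500e-02] F [0.9 0.2 0. ] w 0.0564
.4505,-.0065,.12,.045 t [ 0.0201 -0.0004  0.1209] a [ 0.    -0.001  0.   ]
.4505,-.0065,.053,.045 t [ 0.0201 -0.0004  0.1879] a [ 0.    -0.001  0.   ]
wrist gold top [287  40  72  81] z 0.122 mid [5.523e-01 1.000e-04] mean [5.527e-01 1.000e-04] ext [0.048 0.048]
wrist gold top [399  55  69  73] z 0.114 mid [ 0.5576 -0.0995] mean [ 0.5573 -0.0987] ext [0.021 0.021]
wrist gold top [169  57  55  53] z 0.118 mid [0.5468 0.0992] mean [0.547  0.0991] ext [0.03  0.031]
wrist pad [ 185   54   79   86 2500] [0.5452 0.0899 0.028 ] [0.081 0.08 ]
wrist pad [ 383   54   77   86 1459] [ 0.5482 -0.0845  0.028 ] [0.082 0.077]
wrist pad [ 284   75   80   65 1836] [ 0.5339 -0.0022  0.028 ] [0.062 0.08 ]
top gold top [280 230  14  15] z 0.121 mid [0.5464 0.098 ] mean [0.5465 0.0977] ext [0.03 0.03]
```

View pics/w5.png

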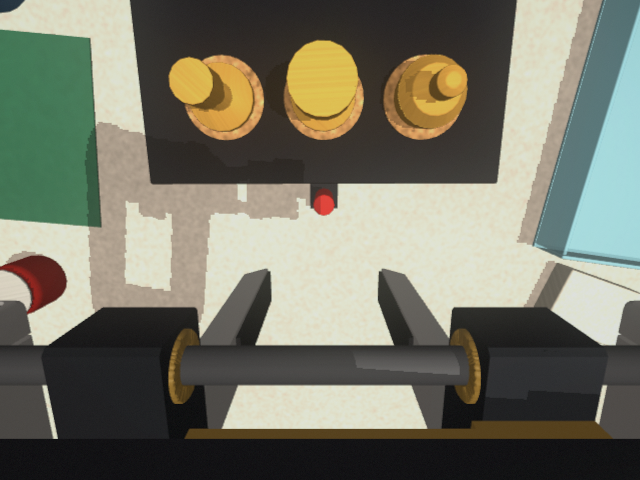

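step_arm(steps=[{"jaw":0.6,"tx":0.02,"ty":0.0,"tz":0.03,"ax":0.0,"ay":0.0,"az":0.0},{"jaw":0.6,"tx":0.02,"ty":0.0,"tz":0.07,"ax":0.0,"ay":0.0,"az":0.0},{"jaw":0.6,"tx":0.02,"ty":0.0,"tz":0.11,"ax":0.0,"ay":0.0,"az":0.0},{"jaw":0.6,"tx":0.02,"ty":0.0,"tz":0.15,"ax":0.0,"ay":0.0,"az":0.0},{"jaw":0.6,"tx":0.02,"ty":0.0,"tz":0.175,"ax":0.0,"ay":0.0,"az":0.0},{"jaw":0.6,"tx":0.02,"ty":0.0,"tz":0.187,"ax":0.0,"ay":0.0,"az":0.0},{"jaw":0.6,"tx":0.02,"ty":0.0,"tz":0.187,"ax":0.0,"ay":0.0,"az":0.0}])

```text
time: 23.7
tool_pos: [0.4493, -0.0063, 0.052]
ee_rot: [-3.141, 0.003, 0.05]
wrist_force: [0.4, 0.3, -0.4]
width: 0.0564
```

step_arm(steps=[{"jaw":0.0,"tx":0.0,"ty":0.0,"tz":0.0,"ax":0.0,"ay":0.0,"az":0.0},{"jaw":0.0,"tx":0.0,"ty":0.0,"tz":0.0,"ax":0.0,"ay":0.0,"az":0.0},{"jaw":0.0,"tx":0.0,"ty":0.0,"tz":0.0,"ax":0.0,"ay":0.0,"az":0.0},{"jaw":0.0,"tx":0.0,"ty":0.0,"tz":0.0,"ax":0.0,"ay":0.0,"az":0.0},{"jaw":0.0,"tx":0.0,"ty":0.0,"tz":0.0,"ax":0.0,"ay":0.0,"az":0.0},{"jaw":0.0,"tx":0.0,"ty":0.0,"tz":0.0,"ax":0.0,"ay":0.0,"az":0.0}])

```text
time: 24.3
tool_pos: [0.4497, -0.0062, 0.0527]
ee_rot: [-3.141, 0.002, 0.05]
wrist_force: [0.0, 1.3, 1.8]
width: 0.0195
```

```bash
python3 to.py .6055,0.0005,.053,.045
```

```text
t 24.3 pos [ 0.4497 -0.0062  0.0527] rpy [-3.141e+00  2.000e-03  5.000e-02] F [0.  1.3 1.8] w 0.0195
.6055,0.0005,.053,.045 t [ 0.156   0.001  -0.0006] a [-0.001  0.002  0.005]
```

step_arm(steps=[{"jaw":0.0,"tx":0.003,"ty":0.0,"tz":0.0,"ax":0.0,"ay":0.0,"az":0.0},{"jaw":0.0,"tx":0.008,"ty":0.0,"tz":0.0,"ax":0.0,"ay":0.0,"az":0.0},{"jaw":0.0,"tx":0.015,"ty":0.0,"tz":0.0,"ax":0.0,"ay":0.0,"az":0.0},{"jaw":0.0,"tx":0.023,"ty":0.0,"tz":0.0,"ax":0.0,"ay":0.0,"az":0.0},{"jaw":0.0,"tx":0.031,"ty":0.0,"tz":0.0,"ax":0.0,"ay":0.0,"az":0.0},{"jaw":0.0,"tx":0.039,"ty":0.0,"tz":0.0,"ax":0.0,"ay":0.0,"az":0.0},{"jaw":0.0,"tx":0.046,"ty":0.0,"tz":0.0,"ax":0.0,"ay":0.0,"az":0.0},{"jaw":0.0,"tx":0.05,"ty":0.0,"tz":0.0,"ax":0.0,"ay":0.0,"az":0.0}])

```text
time: 25.1
tool_pos: [0.5007, -0.0038, 0.0527]
ee_rot: [-3.141, 0.001, 0.05]
wrist_force: [-2.3, 0.3, 3.7]
width: 0.0196
```

step_arm(steps=[{"jaw":0.0,"tx":0.005,"ty":0.0,"tz":0.0,"ax":0.0,"ay":0.0,"az":0.0},{"jaw":0.0,"tx":0.011,"ty":0.0,"tz":0.0,"ax":0.0,"ay":0.0,"az":0.0},{"jaw":0.0,"tx":0.018,"ty":0.0,"tz":0.0,"ax":0.0,"ay":0.0,"az":0.0},{"jaw":0.0,"tx":0.026,"ty":0.0,"tz":0.0,"ax":0.0,"ay":0.0,"az":0.0},{"jaw":0.0,"tx":0.034,"ty":0.0,"tz":0.0,"ax":0.0,"ay":0.0,"az":0.0},{"jaw":0.0,"tx":0.042,"ty":0.0,"tz":0.0,"ax":0.0,"ay":0.0,"az":0.0},{"jaw":0.0,"tx":0.049,"ty":0.0,"tz":0.0,"ax":0.0,"ay":0.0,"az":0.0},{"jaw":0.0,"tx":0.054,"ty":0.0,"tz":0.0,"ax":0.0,"ay":0.0,"az":0.0}])

```text
time: 25.9
tool_pos: [0.5556, -0.0012, 0.0527]
ee_rot: [-3.141, 0.001, 0.05]
wrist_force: [-2.5, -1.1, 4.7]
width: 0.0196
```

```bash
python3 to.py .6045,0.0006,.053,.045
```

```text
t 25.9 pos [ 0.5556 -0.0012  0.0527] rpy [-3.141e+00  1.000e-03  5.000e-02] F [-2.5 -1.1  4.7] w 0.0196
.6045,0.0006,.053,.045 t [ 0.049   0.0006 -0.0003] a [-0.     0.001  0.005]
```

step_arm(steps=[{"jaw":0.0,"tx":0.005,"ty":0.0,"tz":0.0,"ax":0.0,"ay":0.0,"az":0.0},{"jaw":0.0,"tx":0.011,"ty":0.0,"tz":0.0,"ax":0.0,"ay":0.0,"az":0.0},{"jaw":0.0,"tx":0.018,"ty":0.0,"tz":0.0,"ax":0.0,"ay":0.0,"az":0.0},{"jaw":0.0,"tx":0.025,"ty":0.0,"tz":0.0,"ax":0.0,"ay":0.0,"az":0.0},{"jaw":0.0,"tx":0.032,"ty":0.0,"tz":0.0,"ax":0.0,"ay":0.0,"az":0.0},{"jaw":0.0,"tx":0.038,"ty":0.0,"tz":0.0,"ax":0.0,"ay":0.0,"az":0.0},{"jaw":0.0,"tx":0.043,"ty":0.0,"tz":0.0,"ax":0.0,"ay":0.0,"az":0.0},{"jaw":0.0,"tx":0.046,"ty":0.0,"tz":0.0,"ax":0.0,"ay":0.0,"az":0.0}])

```text
time: 26.7
tool_pos: [0.6022, 0.001, 0.0528]
ee_rot: [-3.142, 0.0, 0.05]
wrist_force: [-3.1, -1.4, 5.0]
width: 0.0196
```

step_arm(steps=[{"jaw":0.0,"tx":0.002,"ty":0.0,"tz":0.0,"ax":0.0,"ay":0.0,"az":0.0},{"jaw":0.0,"tx":0.004,"ty":0.0,"tz":0.0,"ax":0.0,"ay":0.0,"az":0.0},{"jaw":0.0,"tx":0.005,"ty":0.0,"tz":0.0,"ax":0.0,"ay":0.0,"az":0.0},{"jaw":0.0,"tx":0.005,"ty":0.0,"tz":0.0,"ax":0.0,"ay":0.0,"az":0.0},{"jaw":0.0,"tx":0.005,"ty":0.0,"tz":0.0,"ax":0.0,"ay":0.0,"az":0.0}])

```text
time: 27.2
tool_pos: [0.6045, 0.0011, 0.0528]
ee_rot: [-3.141, 0.006, 0.05]
wrist_force: [-9.6, -2.0, 8.8]
width: 0.0192
```

```bash
python3 to.py .6045,0.0006,.053,.045; python3 look.py wrist w6.png; python3 look.py scene s6.png
```

```text
t 27.2 pos [0.6045 0.0011 0.0528] rpy [-3.141  0.006  0.05 ] F [-9.6 -2.   8.8] w 0.0192
.6045,0.0006,.053,.045 t [-0.0001  0.0005 -0.0002] a [-0.     0.006  0.005]
wrist gold top [267 329  12  29] z 0.159 mid [0.6356 0.0139] mean [0.6359 0.0138] ext [0.004 0.001]
wrist gold top [370 329  13  40] z 0.159 mid [ 0.6358 -0.0077] mean [ 0.6367 -0.0077] ext [0.005 0.001]
wrist gold top [273 385   5  18] z 0.159 mid [0.6247 0.0129] mean [0.6245 0.0129] ext [0.004 0.   ]
wrist gold top [371 384   8  20] z 0.159 mid [ 0.625  -0.0082] mean [ 0.6254 -0.008 ] ext [0.007 0.001]
scene gold top [230 308  31  27] z 0.095 mid [ 0.7184 -0.092 ] mean [ 0.7215 -0.0906] ext [0.013 0.02 ]
scene gold top [277 317  27  20] z 0.121 mid [0.7296 0.0083] mean [0.7302 0.0094] ext [0.01  0.037]
scene gold top [332 330  18  18] z 0.111 mid [0.7155 0.1072] mean [0.7169 0.1081] ext [0.01  0.026]
scene pad [228 324  38  25 344] [ 0.7279 -0.0848  0.028 ] [0.072 0.079]
scene pad [273 331  39  30 730] [0.7147 0.008  0.028 ] [0.079 0.079]
scene pad [320 341  40  32 543] [0.7147 0.1084 0.028 ] [0.078 0.08 ]
```

View pics/s6.png

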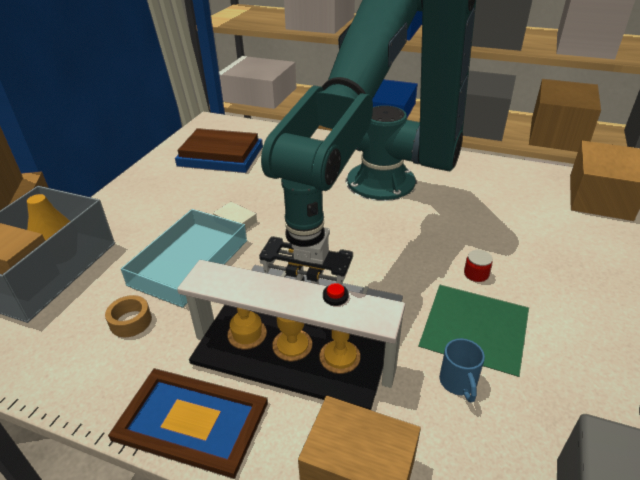

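step_arm(steps=[{"jaw":0.6,"tx":0.0,"ty":0.0,"tz":0.0,"ax":0.0,"ay":0.0,"az":0.0},{"jaw":0.6,"tx":0.0,"ty":0.0,"tz":0.0,"ax":0.0,"ay":0.0,"az":0.0},{"jaw":0.6,"tx":0.0,"ty":0.0,"tz":0.0,"ax":0.0,"ay":0.0,"az":0.0},{"jaw":0.6,"tx":0.0,"ty":0.0,"tz":-0.04,"ax":0.0,"ay":0.0,"az":0.0},{"jaw":0.6,"tx":0.0,"ty":0.0,"tz":-0.085,"ax":0.0,"ay":0.0,"az":0.0},{"jaw":0.6,"tx":0.0,"ty":0.0,"tz":-0.13,"ax":0.0,"ay":0.0,"az":0.0},{"jaw":0.0,"tx":0.0,"ty":0.0,"tz":-0.175,"ax":0.0,"ay":0.0,"az":0.0},{"jaw":0.0,"tx":0.0,"ty":0.0,"tz":-0.2,"ax":0.0,"ay":0.0,"az":0.0}])

```text
time: 28.1
tool_pos: [0.6074, 0.0014, 0.2576]
ee_rot: [3.141, -0.001, 0.05]
wrist_force: [0.0, 0.5, 0.9]
width: 0.0438
```

step_arm(steps=[{"jaw":0.0,"tx":0.0,"ty":0.0,"tz":0.0,"ax":0.0,"ay":0.0,"az":0.0},{"jaw":0.0,"tx":0.0,"ty":0.0,"tz":0.0,"ax":0.0,"ay":0.0,"az":0.0},{"jaw":0.0,"tx":0.0,"ty":0.0,"tz":0.0,"ax":0.0,"ay":0.0,"az":0.0}])

```text
time: 28.4
tool_pos: [0.6067, 0.0015, 0.2548]
ee_rot: [-3.141, 0.003, 0.05]
wrist_force: [0.1, -0.5, -0.7]
width: 0.0196
```

```bash
python3 to.py .6835,.0895,.24,.045
python3 - <<'E'
from h import *
for cam in ("wrist","top"):
    im,d=snapshot(cam); save("b_%s.png"%cam,im); H=hsv(im); h,s,v=[H[...,i].astype(int) for i in range(3)]
    X=np.full(im.shape,9.); X[d>0]=cloud(cam,d)
    m=((h<6)|(h>174))&(s>150)&(v>80)&(X[...,2]<.3)&(X[...,2]>.03)&(np.abs(X[...,1])<.2)
    for m,st,c in comps(m,10):
        T=X[m]; zt=np.percentile(T[:,2],95); T=T[T[:,2]>zt-.005]; print(cam,st,zt,((T.max(0)+T.min(0))/2).round(4),np.ptp(T,axis=0).round(3))
E
```

```text
t 28.4 pos [0.6067 0.0015 0.2548] rpy [-3.141e+00  3.000e-03  5.000e-02] F [ 0.1 -0.5 -0.7] w 0.0196
.6835,.0895,.24,.045 t [ 0.0812 -0.084   0.0145] a [-0.     0.003  0.005]
wrist [ 167  107   53   51 2047] 0.18813869809049535 [0.6832 0.0898 0.1864] [0.031 0.031 0.006]
wrist [315 207  20  27 410] 0.08203038800652009 [0.6075 0.0018 0.0801] [0.019 0.018 0.006]
top [321 214   8   7  42] 0.08540044359252527 [ 6.055e-01 -6.000e-04  8.330e-02] [0.017 0.019 0.006]
```

step_arm(steps=[{"jaw":0.0,"tx":0.081,"ty":-0.084,"tz":0.0,"ax":0.0,"ay":0.003,"az":0.0},{"jaw":0.0,"tx":0.081,"ty":-0.084,"tz":0.0,"ax":0.0,"ay":0.003,"az":0.0},{"jaw":0.0,"tx":0.081,"ty":-0.084,"tz":0.0,"ax":0.0,"ay":0.003,"az":0.0},{"jaw":0.0,"tx":0.081,"ty":-0.084,"tz":0.0,"ax":0.0,"ay":0.003,"az":0.0},{"jaw":0.0,"tx":0.081,"ty":-0.084,"tz":0.025,"ax":0.0,"ay":0.003,"az":0.0},{"jaw":0.0,"tx":0.081,"ty":-0.084,"tz":0.045,"ax":0.0,"ay":0.003,"az":0.0},{"jaw":0.0,"tx":0.081,"ty":-0.084,"tz":0.055,"ax":0.0,"ay":0.003,"az":0.0},{"jaw":0.0,"tx":0.081,"ty":-0.084,"tz":0.055,"ax":0.0,"ay":0.003,"az":0.0}])

```text
time: 29.3
tool_pos: [0.6814, 0.0884, 0.1969]
ee_rot: [3.141, 0.006, 0.049]
wrist_force: [-0.7, 0.4, 0.4]
width: 0.0008
```

```bash
python3 to.py .6835,.0895,.189,.05
```

```text
t 29.3 pos [0.6814 0.0884 0.1969] rpy [3.141 0.006 0.049] F [-0.7  0.4  0.4] w 0.0008
.6835,.0895,.189,.05 t [ 0.0022 -0.001   0.0079] a [ 0.     0.006 -0.001]
```

step_arm(steps=[{"jaw":0.0,"tx":0.001,"ty":-0.001,"tz":0.003,"ax":0.0,"ay":0.0,"az":0.0},{"jaw":0.0,"tx":0.001,"ty":-0.001,"tz":0.006,"ax":0.0,"ay":0.0,"az":0.0},{"jaw":0.0,"tx":0.001,"ty":-0.001,"tz":0.008,"ax":0.0,"ay":0.0,"az":0.0},{"jaw":0.0,"tx":0.001,"ty":-0.001,"tz":0.009,"ax":0.0,"ay":0.0,"az":0.0},{"jaw":0.0,"tx":0.001,"ty":-0.001,"tz":0.009,"ax":0.0,"ay":0.0,"az":0.0}])

```text
time: 29.8
tool_pos: [0.6827, 0.0889, 0.1903]
ee_rot: [3.14, 0.003, 0.049]
wrist_force: [-1.9, -2.1, 5.0]
width: 0.0008
```

step_arm(steps=[{"jaw":0.0,"tx":0.0,"ty":0.0,"tz":0.002,"ax":0.0,"ay":0.0,"az":0.0},{"jaw":0.0,"tx":0.0,"ty":0.0,"tz":0.003,"ax":0.0,"ay":0.0,"az":0.0},{"jaw":0.0,"tx":0.0,"ty":0.0,"tz":0.004,"ax":0.0,"ay":0.0,"az":0.0},{"jaw":0.0,"tx":0.0,"ty":0.0,"tz":0.004,"ax":0.0,"ay":0.0,"az":0.0}])

```text
time: 30.2
tool_pos: [0.6827, 0.0888, 0.1902]
ee_rot: [3.14, -0.0, 0.049]
wrist_force: [-4.2, -0.3, 9.6]
width: 0.0007
```

```bash
python3 to.py; python3 look.py scene s7.png; python3 to.py;python3 -c "
import cv2;a=cv2.imread('pics/s7.png');cv2.imwrite('pics/s7c.png',cv2.resize(a[240:420,170:430],None,fx=3,fy=3))"
```

```text
t 30.2 pos [0.6827 0.0888 0.1902] rpy [ 3.14  -0.     0.049] F [-4.2 -0.3  9.6] w 0.0007
scene gold top [230 308  31  27] z 0.094 mid [ 0.7194 -0.0919] mean [ 0.7216 -0.0907] ext [0.013 0.019]
scene gold top [277 317  27  21] z 0.121 mid [0.7306 0.0077] mean [0.7309 0.008 ] ext [0.008 0.035]
scene gold top [328 333  19  31] z 0.119 mid [0.7364 0.1117] mean [0.7378 0.1119] ext [0.026 0.031]
scene pad [228 324  38  25 338] [ 0.7275 -0.0847  0.028 ] [0.072 0.078]
scene pad [273 331  39  30 725] [0.7148 0.0081 0.028 ] [0.079 0.079]
scene pad [344 341  16  37 301] [0.697  0.1283 0.028 ] [0.087 0.037]
t 30.2 pos [0.6827 0.0888 0.1902] rpy [ 3.14  -0.     0.049] F [-3.7 -0.9 10. ] w 0.0004
```

View pics/s7c.png

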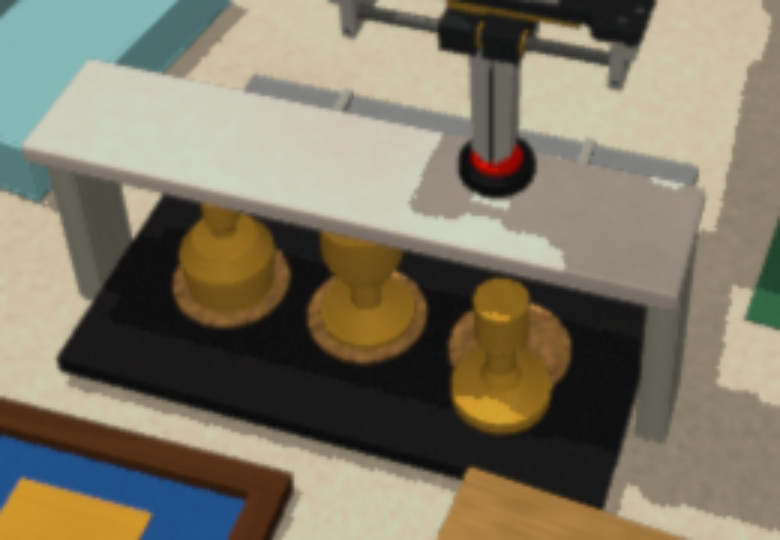

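The close-up shows the candlestick knocked about 25 mm off its pad, towards the far side. The urn and goblet are still centred. I can't tell whether this happened before or after the press counted, so I'll pull the carriage out, recentre the candlestick, then push home and press again.

step_arm(steps=[{"jaw":0.0,"tx":0.0,"ty":0.0,"tz":-0.03,"ax":0.0,"ay":0.0,"az":0.0},{"jaw":0.0,"tx":0.0,"ty":0.0,"tz":-0.065,"ax":0.0,"ay":0.0,"az":0.0},{"jaw":0.6,"tx":-0.04,"ty":0.045,"tz":-0.065,"ax":0.0,"ay":0.0,"az":0.0},{"jaw":0.6,"tx":-0.08,"ty":0.084,"tz":-0.065,"ax":0.0,"ay":0.0,"az":0.0},{"jaw":0.6,"tx":-0.08,"ty":0.084,"tz":-0.065,"ax":0.0,"ay":0.0,"az":0.0},{"jaw":0.6,"tx":-0.08,"ty":0.084,"tz":-0.065,"ax":0.0,"ay":0.0,"az":0.0},{"jaw":0.6,"tx":-0.08,"ty":0.084,"tz":-0.065,"ax":0.0,"ay":0.0,"az":0.0}])

```text
time: 30.95
tool_pos: [0.6072, 0.0015, 0.2554]
ee_rot: [3.141, -0.002, 0.049]
wrist_force: [-0.3, -0.1, -0.6]
width: 0.0374
```

```bash
python3 to.py .6055,0.0006,.053,.047
```

```text
t 30.9 pos [0.6072 0.0015 0.2554] rpy [ 3.141e+00 -2.000e-03  4.900e-02] F [-0.3 -0.1 -0.6] w 0.0374
.6055,0.0006,.053,.047 t [-0.0021  0.0007  0.2024] a [ 0.001 -0.002  0.002]
```

step_arm(steps=[{"jaw":0.6,"tx":-0.002,"ty":0.001,"tz":0.04,"ax":0.0,"ay":0.0,"az":0.0},{"jaw":0.6,"tx":-0.002,"ty":0.001,"tz":0.085,"ax":0.0,"ay":0.0,"az":0.0},{"jaw":0.6,"tx":-0.002,"ty":0.001,"tz":0.13,"ax":0.0,"ay":0.0,"az":0.0},{"jaw":0.6,"tx":-0.002,"ty":0.001,"tz":0.165,"ax":0.0,"ay":0.0,"az":0.0},{"jaw":0.6,"tx":-0.002,"ty":0.001,"tz":0.19,"ax":0.0,"ay":0.0,"az":0.0},{"jaw":0.6,"tx":-0.002,"ty":0.001,"tz":0.202,"ax":0.0,"ay":0.0,"az":0.0},{"jaw":0.6,"tx":-0.002,"ty":0.001,"tz":0.202,"ax":0.0,"ay":0.0,"az":0.0}])

```text
time: 31.65
tool_pos: [0.6048, 0.0013, 0.0509]
ee_rot: [-3.141, 0.003, 0.05]
wrist_force: [0.4, 0.6, 0.7]
width: 0.0566
```

step_arm(steps=[{"jaw":0.0,"tx":0.0,"ty":0.0,"tz":0.0,"ax":0.0,"ay":0.0,"az":0.0},{"jaw":0.0,"tx":0.0,"ty":0.0,"tz":0.0,"ax":0.0,"ay":0.0,"az":0.0},{"jaw":0.0,"tx":0.0,"ty":0.0,"tz":0.0,"ax":0.0,"ay":0.0,"az":0.0},{"jaw":0.0,"tx":0.0,"ty":0.0,"tz":0.0,"ax":0.0,"ay":0.0,"az":0.0},{"jaw":0.0,"tx":0.0,"ty":0.0,"tz":0.0,"ax":0.0,"ay":0.0,"az":0.0},{"jaw":0.0,"tx":0.0,"ty":0.0,"tz":0.0,"ax":0.0,"ay":0.0,"az":0.0}])

```text
time: 32.25
tool_pos: [0.6052, 0.0012, 0.0517]
ee_rot: [3.142, 0.001, 0.05]
wrist_force: [-0.8, -0.5, 2.5]
width: 0.0197
```

step_arm(steps=[{"jaw":0.0,"tx":-0.003,"ty":0.0,"tz":0.0,"ax":0.0,"ay":0.0,"az":0.0},{"jaw":0.0,"tx":-0.008,"ty":0.0,"tz":0.0,"ax":0.0,"ay":0.0,"az":0.0},{"jaw":0.0,"tx":-0.015,"ty":0.0,"tz":0.0,"ax":0.0,"ay":0.0,"az":0.0},{"jaw":0.0,"tx":-0.023,"ty":0.0,"tz":0.0,"ax":0.0,"ay":0.0,"az":0.0},{"jaw":0.0,"tx":-0.031,"ty":0.0,"tz":0.0,"ax":0.0,"ay":0.0,"az":0.0},{"jaw":0.0,"tx":-0.039,"ty":0.0,"tz":0.0,"ax":0.0,"ay":0.0,"az":0.0},{"jaw":0.0,"tx":-0.046,"ty":0.0,"tz":0.0,"ax":0.0,"ay":0.0,"az":0.0},{"jaw":0.0,"tx":-0.05,"ty":0.0,"tz":0.0,"ax":0.0,"ay":0.0,"az":0.0}])

```text
time: 33.05
tool_pos: [0.5542, -0.0013, 0.0517]
ee_rot: [-3.141, 0.002, 0.05]
wrist_force: [2.5, 0.8, -2.7]
width: 0.0195
```

step_arm(steps=[{"jaw":0.0,"tx":-0.005,"ty":0.0,"tz":0.0,"ax":0.0,"ay":0.0,"az":0.0},{"jaw":0.0,"tx":-0.011,"ty":0.0,"tz":0.0,"ax":0.0,"ay":0.0,"az":0.0},{"jaw":0.0,"tx":-0.018,"ty":0.0,"tz":0.0,"ax":0.0,"ay":0.0,"az":0.0},{"jaw":0.0,"tx":-0.026,"ty":0.0,"tz":0.0,"ax":0.0,"ay":0.0,"az":0.0},{"jaw":0.0,"tx":-0.034,"ty":0.0,"tz":0.0,"ax":0.0,"ay":0.0,"az":0.0},{"jaw":0.0,"tx":-0.042,"ty":0.0,"tz":0.0,"ax":0.0,"ay":0.0,"az":0.0},{"jaw":0.0,"tx":-0.049,"ty":0.0,"tz":0.0,"ax":0.0,"ay":0.0,"az":0.0},{"jaw":0.0,"tx":-0.054,"ty":0.0,"tz":0.0,"ax":0.0,"ay":0.0,"az":0.0}])

```text
time: 33.85
tool_pos: [0.4994, -0.0039, 0.0517]
ee_rot: [-3.141, 0.003, 0.05]
wrist_force: [2.8, 1.1, -3.1]
width: 0.0195
```

```bash
python3 to.py .4505,-.0064,.053,.047
```

```text
t 33.9 pos [ 0.4994 -0.0039  0.0517] rpy [-3.141e+00  3.000e-03  5.000e-02] F [ 2.8  1.1 -3.1] w 0.0195
.4505,-.0064,.053,.047 t [-0.0489  0.0001 -0.0011] a [-0.     0.003  0.003]
```

step_arm(steps=[{"jaw":0.0,"tx":-0.005,"ty":0.0,"tz":0.0,"ax":0.0,"ay":0.0,"az":0.0},{"jaw":0.0,"tx":-0.011,"ty":0.0,"tz":0.0,"ax":0.0,"ay":0.0,"az":0.0},{"jaw":0.0,"tx":-0.018,"ty":0.0,"tz":0.0,"ax":0.0,"ay":0.0,"az":0.0},{"jaw":0.0,"tx":-0.026,"ty":0.0,"tz":0.0,"ax":0.0,"ay":0.0,"az":0.0},{"jaw":0.0,"tx":-0.034,"ty":0.0,"tz":0.0,"ax":0.0,"ay":0.0,"az":0.0},{"jaw":0.0,"tx":-0.041,"ty":0.0,"tz":0.0,"ax":0.0,"ay":0.0,"az":0.0},{"jaw":0.0,"tx":-0.046,"ty":0.0,"tz":0.0,"ax":0.0,"ay":0.0,"az":0.0},{"jaw":0.0,"tx":-0.049,"ty":0.0,"tz":0.0,"ax":0.0,"ay":0.0,"az":0.0}])

```text
time: 34.65
tool_pos: [0.4503, -0.0062, 0.0517]
ee_rot: [-3.141, 0.001, 0.05]
wrist_force: [7.9, 2.2, -9.0]
width: 0.0196
```

step_arm(steps=[{"jaw":0.6,"tx":0.0,"ty":0.0,"tz":0.0,"ax":0.0,"ay":0.0,"az":0.0},{"jaw":0.6,"tx":0.0,"ty":0.0,"tz":0.0,"ax":0.0,"ay":0.0,"az":0.0},{"jaw":0.6,"tx":0.0,"ty":0.0,"tz":0.0,"ax":0.0,"ay":0.0,"az":0.0},{"jaw":0.6,"tx":0.0,"ty":0.0,"tz":-0.04,"ax":0.0,"ay":0.0,"az":0.0},{"jaw":0.6,"tx":0.0,"ty":0.0,"tz":-0.08,"ax":0.0,"ay":0.0,"az":0.0},{"jaw":0.6,"tx":-0.02,"ty":0.0,"tz":-0.12,"ax":0.0,"ay":0.0,"az":0.0},{"jaw":0.6,"tx":-0.02,"ty":0.0,"tz":-0.165,"ax":0.0,"ay":0.0,"az":0.0},{"jaw":0.6,"tx":-0.02,"ty":0.0,"tz":-0.187,"ax":0.0,"ay":0.0,"az":0.0}])

```text
time: 35.45
tool_pos: [0.4315, -0.0076, 0.2437]
ee_rot: [3.14, -0.005, 0.049]
wrist_force: [0.9, 0.5, 0.4]
width: 0.0565
```

step_arm(steps=[{"jaw":0.6,"tx":0.0,"ty":0.0,"tz":0.0,"ax":0.0,"ay":0.0,"az":0.0},{"jaw":0.6,"tx":0.0,"ty":0.0,"tz":0.0,"ax":0.0,"ay":0.0,"az":0.0}])

```text
time: 35.65
tool_pos: [0.4316, -0.0078, 0.244]
ee_rot: [3.14, -0.006, 0.049]
wrist_force: [1.0, -0.0, -0.2]
width: 0.057
```

```bash
python3 look.py wrist w8.png;  python3 look.py top; python3 to.py .57,.099,.22,.785
```

```text
wrist gold top [162   7  56  60] z 0.116 mid [0.5822 0.1047] mean [0.5822 0.1045] ext [0.03  0.031]
wrist gold top [288  45  70  79] z 0.121 mid [ 5.513e-01 -1.000e-04] mean [ 5.517e-01 -1.000e-04] ext [0.048 0.048]
wrist gold top [398  60  68  71] z 0.112 mid [ 0.5564 -0.0997] mean [ 0.5561 -0.0991] ext [0.021 0.021]
wrist pad [ 182   23   83  120 5173] [0.5498 0.0975 0.028 ] [0.112 0.083]
wrist pad [ 383   58   76   85 1412] [ 0.5462 -0.0841  0.028 ] [0.081 0.079]
wrist pad [ 284   78   80   65 1795] [ 0.5326 -0.0023  0.028 ] [0.062 0.08 ]
top gold top [278 216  14  16] z 0.121 mid [0.5824 0.1034] mean [0.5824 0.1028] ext [0.029 0.031]
t 35.8 pos [ 0.4306 -0.0076  0.2417] rpy [ 3.141e+00 -2.000e-03  4.900e-02] F [-0.   0.2 -0.1] w 0.0565
.57,.099,.22,.785 t [ 0.1444 -0.0996  0.0218] a [ 0.001 -0.001 -0.736]
```

View pics/w8.png

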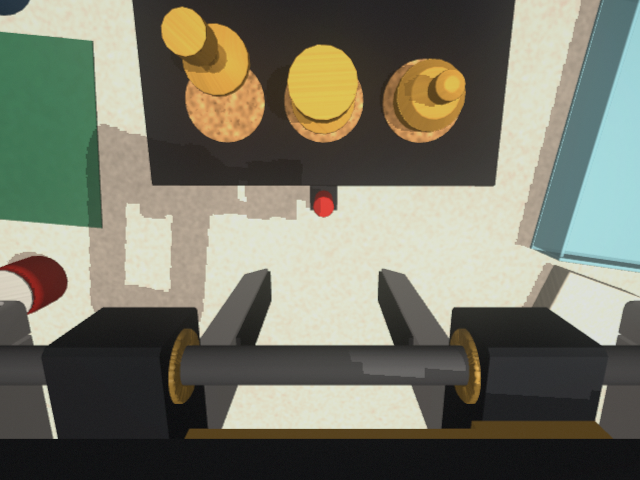

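```bash
python3 to.py .583,.1035,.23,.049 .583,.1035,.092,.049
```

```text
t 35.8 pos [ 0.4306 -0.0076  0.2417] rpy [ 3.141e+00 -2.000e-03  4.900e-02] F [-0.   0.2 -0.1] w 0.0565
.583,.1035,.23,.049 t [ 0.1576 -0.1035  0.0118] a [ 0.001 -0.002  0.   ]
.583,.1035,.092,.049 t [ 0.1574 -0.1035  0.1498] a [ 0.001 -0.002  0.   ]
```

step_arm(steps=[{"jaw":0.6,"tx":0.1575,"ty":-0.1035,"tz":0.0,"ax":0.0,"ay":0.0,"az":0.0},{"jaw":0.6,"tx":0.1575,"ty":-0.1035,"tz":0.0,"ax":0.0,"ay":0.0,"az":0.0},{"jaw":0.6,"tx":0.1575,"ty":-0.1035,"tz":0.0,"ax":0.0,"ay":0.0,"az":0.0},{"jaw":0.6,"tx":0.1575,"ty":-0.1035,"tz":0.0,"ax":0.0,"ay":0.0,"az":0.0},{"jaw":0.6,"tx":0.1575,"ty":-0.1035,"tz":0.02,"ax":0.0,"ay":0.0,"az":0.0},{"jaw":0.6,"tx":0.1575,"ty":-0.1035,"tz":0.02,"ax":0.0,"ay":0.0,"az":0.0},{"jaw":0.6,"tx":0.1575,"ty":-0.1035,"tz":0.02,"ax":0.0,"ay":0.0,"az":0.0}])

```text
time: 36.45
tool_pos: [0.5817, 0.1033, 0.2194]
ee_rot: [3.141, 0.004, 0.049]
wrist_force: [-0.7, -0.2, -0.1]
width: 0.0563
```

```bash
python3 look.py wrist; python3 to.py .583,.1035,.092,.049
```

```text
wrist gold top [302 213  42  48] z 0.12 mid [0.5851 0.105 ] mean [0.5853 0.105 ] ext [0.03 0.03]
wrist gold top [502 230  85  65] z 0.115 mid [ 0.5592 -0.0992] mean [ 0.5599 -0.0978] ext [0.021 0.021]
wrist gold top [412 245  76  72] z 0.124 mid [5.547e-01 3.000e-04] mean [0.5556 0.0008] ext [0.047 0.049]
wrist pad [ 289  189   77  101 2994] [0.5446 0.0979 0.028 ] [0.109 0.08 ]
wrist pad [ 384  216   78   67 2259] [0.5673 0.007  0.028 ] [0.071 0.08 ]
wrist pad [ 479  216   77   75 1468] [ 0.5674 -0.0845  0.028 ] [0.081 0.076]
t 36.5 pos [0.5821 0.1031 0.2211] rpy [3.141e+00 1.000e-03 4.900e-02] F [-0.7 -0.7  0.9] w 0.0565
.583,.1035,.092,.049 t [ 0.001  -0.0005  0.1291] a [ 0.001  0.001 -0.   ]
```

step_arm(steps=[{"jaw":0.6,"tx":0.0015,"ty":-0.0005,"tz":0.04,"ax":0.0,"ay":0.0,"az":0.0},{"jaw":0.6,"tx":0.0015,"ty":-0.0005,"tz":0.08,"ax":0.0,"ay":0.0,"az":0.0},{"jaw":0.6,"tx":0.0015,"ty":-0.0005,"tz":0.11,"ax":0.0,"ay":0.0,"az":0.0},{"jaw":0.6,"tx":0.0015,"ty":-0.0005,"tz":0.125,"ax":0.0,"ay":0.0,"az":0.0},{"jaw":0.6,"tx":0.0015,"ty":-0.0005,"tz":0.129,"ax":0.0,"ay":0.0,"az":0.0},{"jaw":0.6,"tx":0.0015,"ty":-0.0005,"tz":0.129,"ax":0.0,"ay":0.0,"az":0.0}])

```text
time: 37.1
tool_pos: [0.584, 0.1033, 0.0933]
ee_rot: [3.141, -0.001, 0.048]
wrist_force: [0.4, -0.2, 0.0]
width: 0.0562
```

step_arm(steps=[{"jaw":0.0,"tx":0.0,"ty":0.0,"tz":0.0,"ax":0.0,"ay":0.0,"az":0.0},{"jaw":0.0,"tx":0.0,"ty":0.0,"tz":0.0,"ax":0.0,"ay":0.0,"az":0.0},{"jaw":0.0,"tx":0.0,"ty":0.0,"tz":0.0,"ax":0.0,"ay":0.0,"az":0.0},{"jaw":0.0,"tx":0.0,"ty":0.0,"tz":0.0,"ax":0.0,"ay":0.0,"az":0.0},{"jaw":0.0,"tx":0.0,"ty":0.0,"tz":0.0,"ax":0.0,"ay":0.0,"az":0.0},{"jaw":0.0,"tx":0.0,"ty":0.0,"tz":0.0,"ax":0.0,"ay":0.0,"az":0.0}])

```text
time: 37.7
tool_pos: [0.585, 0.1038, 0.0948]
ee_rot: [3.142, -0.004, 0.049]
wrist_force: [0.3, 2.0, 6.0]
width: 0.0334
```

```bash
python3 to.py .5475,.0975,.107,.049
```

```text
t 37.7 pos [0.585  0.1038 0.0948] rpy [ 3.142 -0.004  0.049] F [0.3 2.  6. ] w 0.0334
.5475,.0975,.107,.049 t [-0.0377  0.0045 -0.0124] a [ 0.    -0.004 -0.   ]
```

step_arm(steps=[{"jaw":0.0,"tx":0.0,"ty":0.0,"tz":-0.006,"ax":0.0,"ay":0.0,"az":0.0},{"jaw":0.0,"tx":0.0,"ty":0.0,"tz":-0.014,"ax":0.0,"ay":0.0,"az":0.0},{"jaw":0.0,"tx":-0.01,"ty":0.001,"tz":-0.014,"ax":0.0,"ay":-0.002,"az":0.0},{"jaw":0.0,"tx":-0.025,"ty":0.003,"tz":-0.014,"ax":0.0,"ay":-0.002,"az":0.0},{"jaw":0.0,"tx":-0.0355,"ty":0.004,"tz":-0.014,"ax":0.0,"ay":-0.002,"az":0.0},{"jaw":0.0,"tx":-0.0355,"ty":0.004,"tz":-0.014,"ax":0.0,"ay":-0.002,"az":0.0},{"jaw":0.0,"tx":-0.0355,"ty":0.004,"tz":-0.006,"ax":0.0,"ay":-0.002,"az":0.0},{"jaw":0.0,"tx":-0.0355,"ty":0.004,"tz":-0.004,"ax":0.0,"ay":-0.002,"az":0.0}])

```text
time: 38.5
tool_pos: [0.5493, 0.098, 0.0974]
ee_rot: [3.141, -0.001, 0.048]
wrist_force: [-0.5, 0.1, -1.9]
width: 0.0333
```

```bash
python3 to.py .5496,.0979,.0942,.049
```

```text
t 38.5 pos [0.5493 0.098  0.0974] rpy [ 3.141e+00 -1.000e-03  4.800e-02] F [-0.5  0.1 -1.9] w 0.0333
.5496,.0979,.0942,.049 t [0.0003 0.0002 0.0032] a [ 0.    -0.001 -0.001]
```

step_arm(steps=[{"jaw":0.0,"tx":0.0,"ty":0.0,"tz":0.003,"ax":0.0,"ay":0.0,"az":0.0},{"jaw":0.0,"tx":0.0,"ty":0.0,"tz":0.003,"ax":0.0,"ay":0.0,"az":0.0},{"jaw":0.6,"tx":0.0,"ty":0.0,"tz":0.003,"ax":0.0,"ay":0.0,"az":0.0},{"jaw":0.6,"tx":0.0,"ty":0.0,"tz":0.003,"ax":0.0,"ay":0.0,"az":0.0},{"jaw":0.6,"tx":0.0,"ty":0.0,"tz":0.003,"ax":0.0,"ay":0.0,"az":0.0},{"jaw":0.6,"tx":0.0,"ty":0.0,"tz":-0.04,"ax":0.0,"ay":0.0,"az":0.0},{"jaw":0.6,"tx":0.0,"ty":0.0,"tz":-0.085,"ax":0.0,"ay":0.0,"az":0.0},{"jaw":0.6,"tx":0.0,"ty":0.0,"tz":-0.13,"ax":0.0,"ay":0.0,"az":0.0}])

```text
time: 39.3
tool_pos: [0.5488, 0.098, 0.2285]
ee_rot: [3.141, 0.0, 0.048]
wrist_force: [-0.8, -0.4, -0.3]
width: 0.0563
```

step_arm(steps=[{"jaw":0.6,"tx":-0.123,"ty":0.1,"tz":-0.01,"ax":0.0,"ay":0.0,"az":0.0},{"jaw":0.6,"tx":-0.123,"ty":0.1,"tz":-0.01,"ax":0.0,"ay":0.0,"az":0.0},{"jaw":0.6,"tx":-0.123,"ty":0.1,"tz":-0.01,"ax":0.0,"ay":0.0,"az":0.0},{"jaw":0.6,"tx":-0.123,"ty":0.1,"tz":-0.01,"ax":0.0,"ay":0.0,"az":0.0},{"jaw":0.6,"tx":-0.123,"ty":0.1,"tz":-0.01,"ax":0.0,"ay":0.0,"az":0.0},{"jaw":0.6,"tx":-0.123,"ty":0.1,"tz":-0.01,"ax":0.0,"ay":0.0,"az":0.0}])

```text
time: 39.9
tool_pos: [0.4315, -0.0075, 0.2386]
ee_rot: [-3.141, -0.001, 0.048]
wrist_force: [0.4, 0.6, 0.3]
width: 0.0565
```

```bash
python3 look.py wrist w9.png;  python3 look.py top; python3 to.py .4502,-.0063,.052,.049
```

```text
wrist gold top [287  41  73  80] z 0.122 mid [ 0.5528 -0.    ] mean [ 0.5532 -0.    ] ext [0.048 0.048]
wrist gold top [399  55  71  74] z 0.114 mid [ 0.5579 -0.0996] mean [ 0.5577 -0.0989] ext [0.021 0.022]
wrist gold top [170  56  55  53] z 0.118 mid [0.5483 0.0985] mean [0.5484 0.0985] ext [0.03  0.031]
wrist pad [ 184   54   81   87 2575] [0.5454 0.0901 0.028 ] [0.081 0.081]
wrist pad [ 385   54   76   87 1456] [ 0.5482 -0.0843  0.028 ] [0.081 0.077]
wrist pad [ 284   78   81   63 1838] [ 0.5342 -0.0022  0.028 ] [0.061 0.081]
top gold top [280 230  14  15] z 0.121 mid [0.5476 0.098 ] mean [0.5474 0.0979] ext [0.029 0.03 ]
t 40.0 pos [ 0.4317 -0.0071  0.2381] rpy [-3.141e+00  1.000e-03  5.000e-02] F [-0.3  0.2 -0.6] w 0.0564
.4502,-.0063,.052,.049 t [0.0187 0.0002 0.1861] a [-0.     0.001  0.001]
```

Candlestick is back within about 1 mm. Next: push home again.

step_arm(steps=[{"jaw":0.6,"tx":0.019,"ty":0.0,"tz":0.03,"ax":0.0,"ay":0.0,"az":0.0},{"jaw":0.6,"tx":0.019,"ty":0.0,"tz":0.07,"ax":0.0,"ay":0.0,"az":0.0},{"jaw":0.6,"tx":0.019,"ty":0.0,"tz":0.11,"ax":0.0,"ay":0.0,"az":0.0},{"jaw":0.6,"tx":0.019,"ty":0.0,"tz":0.15,"ax":0.0,"ay":0.0,"az":0.0},{"jaw":0.6,"tx":0.019,"ty":0.0,"tz":0.175,"ax":0.0,"ay":0.0,"az":0.0},{"jaw":0.6,"tx":0.019,"ty":0.0,"tz":0.185,"ax":0.0,"ay":0.0,"az":0.0},{"jaw":0.6,"tx":0.019,"ty":0.0,"tz":0.185,"ax":0.0,"ay":0.0,"az":0.0}])

```text
time: 40.7
tool_pos: [0.4498, -0.0053, 0.0514]
ee_rot: [-3.14, 0.005, 0.051]
wrist_force: [0.9, 0.8, -0.7]
width: 0.0563
```

step_arm(steps=[{"jaw":0.0,"tx":0.0,"ty":0.0,"tz":0.0,"ax":0.0,"ay":0.0,"az":0.0},{"jaw":0.0,"tx":0.0,"ty":0.0,"tz":0.0,"ax":0.0,"ay":0.0,"az":0.0},{"jaw":0.0,"tx":0.0,"ty":0.0,"tz":0.0,"ax":0.0,"ay":0.0,"az":0.0},{"jaw":0.0,"tx":0.0,"ty":0.0,"tz":0.0,"ax":0.0,"ay":0.0,"az":0.0},{"jaw":0.0,"tx":0.0,"ty":0.0,"tz":0.0,"ax":0.0,"ay":0.0,"az":0.0},{"jaw":0.0,"tx":0.0,"ty":0.0,"tz":0.0,"ax":0.0,"ay":0.0,"az":0.0}])

```text
time: 41.3
tool_pos: [0.4503, -0.0062, 0.0521]
ee_rot: [3.141, 0.004, 0.051]
wrist_force: [-0.3, -3.4, 3.0]
width: 0.0196
```

step_arm(steps=[{"jaw":0.0,"tx":0.003,"ty":0.0,"tz":0.0,"ax":0.0,"ay":0.0,"az":0.0},{"jaw":0.0,"tx":0.008,"ty":0.0,"tz":0.0,"ax":0.0,"ay":0.0,"az":0.0},{"jaw":0.0,"tx":0.015,"ty":0.0,"tz":0.0,"ax":0.0,"ay":0.0,"az":0.0},{"jaw":0.0,"tx":0.023,"ty":0.0,"tz":0.0,"ax":0.0,"ay":0.0,"az":0.0},{"jaw":0.0,"tx":0.031,"ty":0.0,"tz":0.0,"ax":0.0,"ay":0.0,"az":0.0},{"jaw":0.0,"tx":0.039,"ty":0.0,"tz":0.0,"ax":0.0,"ay":0.0,"az":0.0},{"jaw":0.0,"tx":0.046,"ty":0.0,"tz":0.0,"ax":0.0,"ay":0.0,"az":0.0},{"jaw":0.0,"tx":0.05,"ty":0.0,"tz":0.0,"ax":0.0,"ay":0.0,"az":0.0}])

```text
time: 42.1
tool_pos: [0.5013, -0.0038, 0.0521]
ee_rot: [3.141, 0.003, 0.051]
wrist_force: [-4.1, -3.2, 4.6]
width: 0.0193
```

step_arm(steps=[{"jaw":0.0,"tx":0.005,"ty":0.0,"tz":0.0,"ax":0.0,"ay":0.0,"az":0.0},{"jaw":0.0,"tx":0.011,"ty":0.0,"tz":0.0,"ax":0.0,"ay":0.0,"az":0.0},{"jaw":0.0,"tx":0.018,"ty":0.0,"tz":0.0,"ax":0.0,"ay":0.0,"az":0.0},{"jaw":0.0,"tx":0.026,"ty":0.0,"tz":0.0,"ax":0.0,"ay":0.0,"az":0.0},{"jaw":0.0,"tx":0.034,"ty":0.0,"tz":0.0,"ax":0.0,"ay":0.0,"az":0.0},{"jaw":0.0,"tx":0.042,"ty":0.0,"tz":0.0,"ax":0.0,"ay":0.0,"az":0.0},{"jaw":0.0,"tx":0.049,"ty":0.0,"tz":0.0,"ax":0.0,"ay":0.0,"az":0.0},{"jaw":0.0,"tx":0.054,"ty":0.0,"tz":0.0,"ax":0.0,"ay":0.0,"az":0.0}])

```text
time: 42.9
tool_pos: [0.5563, -0.0011, 0.0521]
ee_rot: [3.14, 0.002, 0.051]
wrist_force: [-2.6, -4.4, 5.3]
width: 0.0195
```

step_arm(steps=[{"jaw":0.0,"tx":0.005,"ty":0.0,"tz":0.0,"ax":0.0,"ay":0.0,"az":0.0},{"jaw":0.0,"tx":0.011,"ty":0.0,"tz":0.0,"ax":0.0,"ay":0.0,"az":0.0},{"jaw":0.0,"tx":0.018,"ty":0.0,"tz":0.0,"ax":0.0,"ay":0.0,"az":0.0},{"jaw":0.0,"tx":0.025,"ty":0.0,"tz":0.0,"ax":0.0,"ay":0.0,"az":0.0},{"jaw":0.0,"tx":0.032,"ty":0.0,"tz":0.0,"ax":0.0,"ay":0.0,"az":0.0},{"jaw":0.0,"tx":0.038,"ty":0.0,"tz":0.0,"ax":0.0,"ay":0.0,"az":0.0},{"jaw":0.0,"tx":0.043,"ty":0.0,"tz":0.0,"ax":0.0,"ay":0.0,"az":0.0},{"jaw":0.0,"tx":0.046,"ty":0.0,"tz":0.0,"ax":0.0,"ay":0.0,"az":0.0}])

```text
time: 43.7
tool_pos: [0.603, 0.0011, 0.0521]
ee_rot: [3.14, 0.002, 0.051]
wrist_force: [-2.3, -3.6, 5.5]
width: 0.0195
```

step_arm(steps=[{"jaw":0.0,"tx":0.002,"ty":0.0,"tz":0.0,"ax":0.0,"ay":0.0,"az":0.0},{"jaw":0.0,"tx":0.004,"ty":0.0,"tz":0.0,"ax":0.0,"ay":0.0,"az":0.0},{"jaw":0.0,"tx":0.005,"ty":0.0,"tz":0.0,"ax":0.0,"ay":0.0,"az":0.0},{"jaw":0.0,"tx":0.005,"ty":0.0,"tz":0.0,"ax":0.0,"ay":0.0,"az":0.0},{"jaw":0.0,"tx":0.005,"ty":0.0,"tz":0.0,"ax":0.0,"ay":0.0,"az":0.0}])

```text
time: 44.2
tool_pos: [0.6046, 0.0012, 0.0522]
ee_rot: [3.14, 0.009, 0.051]
wrist_force: [-11.9, -3.7, 10.4]
width: 0.0196
```

step_arm(steps=[{"jaw":0.6,"tx":0.0,"ty":0.0,"tz":0.0,"ax":0.0,"ay":0.0,"az":0.0},{"jaw":0.6,"tx":0.0,"ty":0.0,"tz":0.0,"ax":0.0,"ay":0.0,"az":0.0},{"jaw":0.6,"tx":0.0,"ty":0.0,"tz":0.0,"ax":0.0,"ay":0.0,"az":0.0},{"jaw":0.6,"tx":0.0,"ty":0.0,"tz":-0.04,"ax":0.0,"ay":0.0,"az":0.0},{"jaw":0.6,"tx":0.0,"ty":0.0,"tz":-0.085,"ax":0.0,"ay":0.0,"az":0.0},{"jaw":0.6,"tx":0.0,"ty":0.0,"tz":-0.13,"ax":0.0,"ay":0.0,"az":0.0},{"jaw":0.0,"tx":0.0,"ty":0.0,"tz":-0.175,"ax":0.0,"ay":0.0,"az":0.0},{"jaw":0.0,"tx":0.0,"ty":0.0,"tz":-0.2,"ax":0.0,"ay":0.0,"az":0.0}])

```text
time: 45.0
tool_pos: [0.6081, 0.002, 0.2569]
ee_rot: [3.14, 0.002, 0.051]
wrist_force: [0.6, -0.5, 0.7]
width: 0.0438
```

```bash
python3 look.py scene s10.png; python3 to.py .683,.0895,.2,.049; python3 -c "
import cv2;a=cv2.imread('pics/s10.png');cv2.imwrite('pics/s10c.png',cv2.resize(a[240:420,170:430],None,fx=3,fy=3))"
```

```text
scene gold top [230 308  31  27] z 0.095 mid [ 0.7195 -0.0918] mean [ 0.7217 -0.0904] ext [0.014 0.02 ]
scene gold top [277 317  27  20] z 0.121 mid [0.7291 0.0085] mean [0.7302 0.0088] ext [0.011 0.036]
scene gold top [331 330  18  19] z 0.111 mid [0.7165 0.1063] mean [0.7179 0.1072] ext [0.009 0.024]
scene pad [228 324  38  25 339] [ 0.7281 -0.0854  0.028 ] [0.07  0.079]
scene pad [273 331  39  30 734] [0.7143 0.0081 0.028 ] [0.079 0.079]
scene pad [320 341  40  32 552] [0.7134 0.1085 0.028 ] [0.079 0.079]
t 45.0 pos [0.6093 0.0019 0.2606] rpy [ 3.139 -0.004  0.051] F [-0.1 -0.1  1.8] w 0.0395
.683,.0895,.2,.049 t [ 0.0778 -0.0839  0.0607] a [ 0.003 -0.004  0.002]
```

View pics/s10c.png

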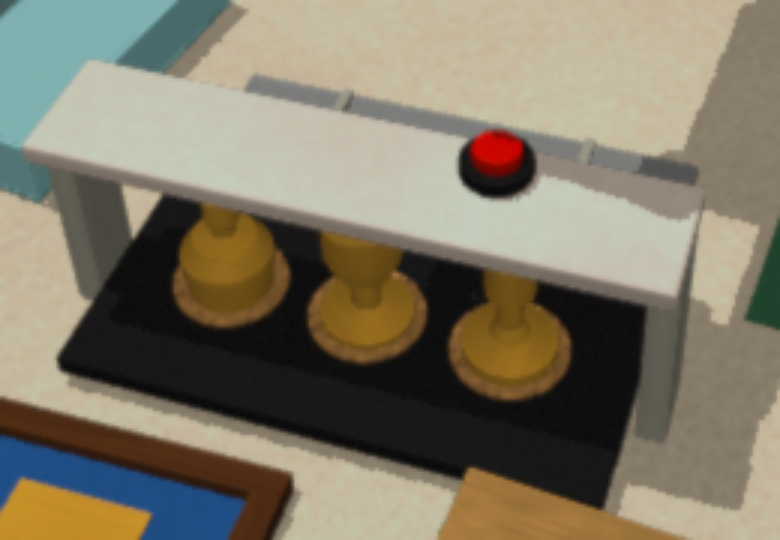

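All three are centred under the roof. Press the button.

step_arm(steps=[{"jaw":0.0,"tx":0.078,"ty":-0.084,"tz":0.01,"ax":0.003,"ay":-0.004,"az":0.0},{"jaw":0.0,"tx":0.078,"ty":-0.084,"tz":0.01,"ax":0.003,"ay":-0.004,"az":0.0},{"jaw":0.0,"tx":0.078,"ty":-0.084,"tz":0.01,"ax":0.003,"ay":-0.004,"az":0.0},{"jaw":0.0,"tx":0.078,"ty":-0.084,"tz":0.02,"ax":0.003,"ay":-0.004,"az":0.0},{"jaw":0.0,"tx":0.078,"ty":-0.084,"tz":0.04,"ax":0.003,"ay":-0.004,"az":0.0},{"jaw":0.0,"tx":0.078,"ty":-0.084,"tz":0.055,"ax":0.003,"ay":-0.004,"az":0.0},{"jaw":0.0,"tx":0.078,"ty":-0.084,"tz":0.06,"ax":0.003,"ay":-0.004,"az":0.0},{"jaw":0.0,"tx":0.078,"ty":-0.084,"tz":0.062,"ax":0.003,"ay":-0.004,"az":0.0}])

```text
time: 45.85
tool_pos: [0.6824, 0.0889, 0.1973]
ee_rot: [-3.141, 0.002, 0.051]
wrist_force: [-0.2, -0.6, -0.7]
width: 0.0003
```

step_arm(steps=[{"jaw":0.0,"tx":0.0,"ty":0.0,"tz":0.003,"ax":0.0,"ay":0.0,"az":0.0},{"jaw":0.0,"tx":0.0,"ty":0.0,"tz":0.006,"ax":0.0,"ay":0.0,"az":0.0},{"jaw":0.0,"tx":0.0,"ty":0.0,"tz":0.009,"ax":0.0,"ay":0.0,"az":0.0},{"jaw":0.0,"tx":0.0,"ty":0.0,"tz":0.011,"ax":0.0,"ay":0.0,"az":0.0},{"jaw":0.0,"tx":0.0,"ty":0.0,"tz":0.012,"ax":0.0,"ay":0.0,"az":0.0},{"jaw":0.0,"tx":0.0,"ty":0.0,"tz":0.013,"ax":0.0,"ay":0.0,"az":0.0},{"jaw":0.0,"tx":0.0,"ty":0.0,"tz":0.013,"ax":0.0,"ay":0.0,"az":0.0}])

```text
time: 46.55
tool_pos: [0.6828, 0.0887, 0.1901]
ee_rot: [3.142, -0.004, 0.05]
wrist_force: [-5.6, -1.1, 12.9]
width: 0.0006
```

```bash
python3 to.py; python3 look.py scene s11.png; python3 -c "
import cv2;a=cv2.imread('pics/s11.png');cv2.imwrite('pics/s11c.png',cv2.resize(a[240:420,170:430],None,fx=3,fy=3))"
```

```text
t 46.5 pos [0.6828 0.0887 0.1901] rpy [ 3.142 -0.004  0.05 ] F [-5.6 -1.1 12.9] w 0.0006
scene gold top [230 308  31  27] z 0.095 mid [ 0.7194 -0.0924] mean [ 0.7218 -0.0906] ext [0.014 0.019]
scene gold top [277 317  27  20] z 0.121 mid [0.7297 0.0082] mean [0.7303 0.0088] ext [0.009 0.034]
scene gold top [331 330  18  21] z 0.112 mid [0.7151 0.1067] mean [0.7177 0.1069] ext [0.011 0.025]
scene pad [228 324  38  25 342] [ 0.7279 -0.085   0.028 ] [0.069 0.079]
scene pad [273 331  39  30 735] [0.7146 0.008  0.028 ] [0.08 0.08]
scene pad [320 340  40  33 556] [0.7136 0.1087 0.028 ] [0.081 0.078]
```

View pics/s11c.png

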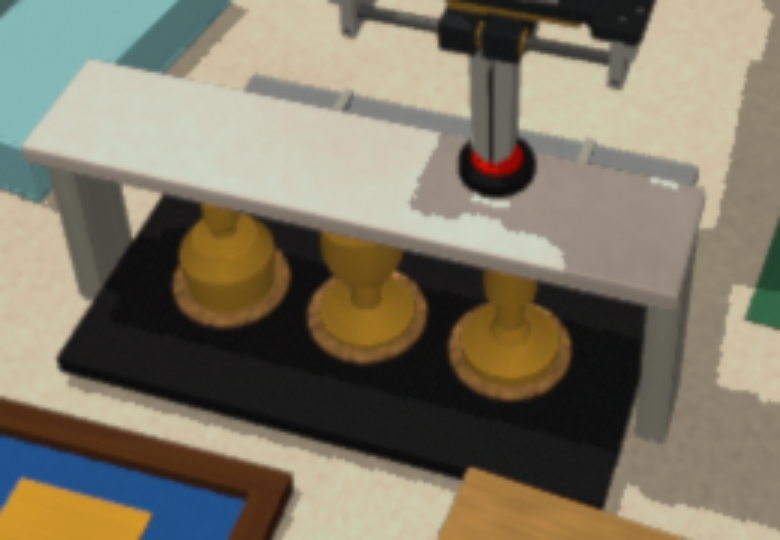

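The button is bottomed out (12.9 N, hard stop) with every piece centred. Next, pull the carriage out with the same sequence as before.

step_arm(steps=[{"jaw":0.0,"tx":0.0,"ty":0.0,"tz":-0.03,"ax":0.0,"ay":0.0,"az":0.0},{"jaw":0.0,"tx":0.0,"ty":0.0,"tz":-0.065,"ax":0.0,"ay":0.0,"az":0.0},{"jaw":0.6,"tx":-0.04,"ty":0.045,"tz":-0.065,"ax":0.0,"ay":0.0,"az":0.0},{"jaw":0.6,"tx":-0.08,"ty":0.084,"tz":-0.065,"ax":0.0,"ay":0.0,"az":0.0},{"jaw":0.6,"tx":-0.08,"ty":0.084,"tz":-0.065,"ax":0.0,"ay":0.0,"az":0.0},{"jaw":0.6,"tx":-0.08,"ty":0.084,"tz":-0.065,"ax":0.0,"ay":0.0,"az":0.0},{"jaw":0.6,"tx":-0.08,"ty":0.084,"tz":-0.065,"ax":0.0,"ay":0.0,"az":0.0}])

```text
time: 47.3
tool_pos: [0.6072, 0.0009, 0.2551]
ee_rot: [-3.141, -0.005, 0.05]
wrist_force: [-0.7, 0.4, 0.2]
width: 0.0366
```

step_arm(steps=[{"jaw":0.6,"tx":-0.002,"ty":0.001,"tz":0.04,"ax":0.0,"ay":0.0,"az":0.0},{"jaw":0.6,"tx":-0.002,"ty":0.001,"tz":0.085,"ax":0.0,"ay":0.0,"az":0.0},{"jaw":0.6,"tx":-0.002,"ty":0.001,"tz":0.13,"ax":0.0,"ay":0.0,"az":0.0},{"jaw":0.6,"tx":-0.002,"ty":0.001,"tz":0.165,"ax":0.0,"ay":0.0,"az":0.0},{"jaw":0.6,"tx":-0.002,"ty":0.001,"tz":0.19,"ax":0.0,"ay":0.0,"az":0.0},{"jaw":0.6,"tx":-0.002,"ty":0.001,"tz":0.201,"ax":0.0,"ay":0.0,"az":0.0},{"jaw":0.6,"tx":-0.002,"ty":0.001,"tz":0.201,"ax":0.0,"ay":0.0,"az":0.0}])

```text
time: 48.0
tool_pos: [0.6055, 0.0009, 0.0517]
ee_rot: [-3.14, -0.001, 0.051]
wrist_force: [0.3, 0.2, -0.0]
width: 0.0563
```

step_arm(steps=[{"jaw":0.0,"tx":0.0,"ty":0.0,"tz":0.0,"ax":0.0,"ay":0.0,"az":0.0},{"jaw":0.0,"tx":0.0,"ty":0.0,"tz":0.0,"ax":0.0,"ay":0.0,"az":0.0},{"jaw":0.0,"tx":0.0,"ty":0.0,"tz":0.0,"ax":0.0,"ay":0.0,"az":0.0},{"jaw":0.0,"tx":0.0,"ty":0.0,"tz":0.0,"ax":0.0,"ay":0.0,"az":0.0},{"jaw":0.0,"tx":0.0,"ty":0.0,"tz":0.0,"ax":0.0,"ay":0.0,"az":0.0},{"jaw":0.0,"tx":0.0,"ty":0.0,"tz":0.0,"ax":0.0,"ay":0.0,"az":0.0}])

```text
time: 48.6
tool_pos: [0.6059, 0.0012, 0.0526]
ee_rot: [-3.14, -0.002, 0.051]
wrist_force: [-0.6, 1.4, 2.2]
width: 0.0196
```

step_arm(steps=[{"jaw":0.0,"tx":-0.003,"ty":0.0,"tz":0.0,"ax":0.0,"ay":0.0,"az":0.0},{"jaw":0.0,"tx":-0.008,"ty":0.0,"tz":0.0,"ax":0.0,"ay":0.0,"az":0.0},{"jaw":0.0,"tx":-0.015,"ty":0.0,"tz":0.0,"ax":0.0,"ay":0.0,"az":0.0},{"jaw":0.0,"tx":-0.023,"ty":0.0,"tz":0.0,"ax":0.0,"ay":0.0,"az":0.0},{"jaw":0.0,"tx":-0.031,"ty":0.0,"tz":0.0,"ax":0.0,"ay":0.0,"az":0.0},{"jaw":0.0,"tx":-0.039,"ty":0.0,"tz":0.0,"ax":0.0,"ay":0.0,"az":0.0},{"jaw":0.0,"tx":-0.046,"ty":0.0,"tz":0.0,"ax":0.0,"ay":0.0,"az":0.0},{"jaw":0.0,"tx":-0.05,"ty":0.0,"tz":0.0,"ax":0.0,"ay":0.0,"az":0.0}])

```text
time: 49.4
tool_pos: [0.555, -0.0012, 0.0525]
ee_rot: [-3.14, -0.002, 0.051]
wrist_force: [2.1, 1.8, -0.7]
width: 0.0194
```

step_arm(steps=[{"jaw":0.0,"tx":-0.005,"ty":0.0,"tz":0.0,"ax":0.0,"ay":0.0,"az":0.0},{"jaw":0.0,"tx":-0.011,"ty":0.0,"tz":0.0,"ax":0.0,"ay":0.0,"az":0.0},{"jaw":0.0,"tx":-0.018,"ty":0.0,"tz":0.0,"ax":0.0,"ay":0.0,"az":0.0},{"jaw":0.0,"tx":-0.026,"ty":0.0,"tz":0.0,"ax":0.0,"ay":0.0,"az":0.0},{"jaw":0.0,"tx":-0.034,"ty":0.0,"tz":0.0,"ax":0.0,"ay":0.0,"az":0.0},{"jaw":0.0,"tx":-0.042,"ty":0.0,"tz":0.0,"ax":0.0,"ay":0.0,"az":0.0},{"jaw":0.0,"tx":-0.049,"ty":0.0,"tz":0.0,"ax":0.0,"ay":0.0,"az":0.0},{"jaw":0.0,"tx":-0.054,"ty":0.0,"tz":0.0,"ax":0.0,"ay":0.0,"az":0.0}])

```text
time: 50.2
tool_pos: [0.5003, -0.0038, 0.0525]
ee_rot: [-3.139, -0.002, 0.051]
wrist_force: [3.3, 3.4, -0.8]
width: 0.0194
```

step_arm(steps=[{"jaw":0.0,"tx":-0.005,"ty":0.0,"tz":0.0,"ax":0.0,"ay":0.0,"az":0.0},{"jaw":0.0,"tx":-0.011,"ty":0.0,"tz":0.0,"ax":0.0,"ay":0.0,"az":0.0},{"jaw":0.0,"tx":-0.018,"ty":0.0,"tz":0.0,"ax":0.0,"ay":0.0,"az":0.0},{"jaw":0.0,"tx":-0.026,"ty":0.0,"tz":0.0,"ax":0.0,"ay":0.0,"az":0.0},{"jaw":0.0,"tx":-0.034,"ty":0.0,"tz":0.0,"ax":0.0,"ay":0.0,"az":0.0},{"jaw":0.0,"tx":-0.041,"ty":0.0,"tz":0.0,"ax":0.0,"ay":0.0,"az":0.0},{"jaw":0.0,"tx":-0.046,"ty":0.0,"tz":0.0,"ax":0.0,"ay":0.0,"az":0.0},{"jaw":0.0,"tx":-0.049,"ty":0.0,"tz":0.0,"ax":0.0,"ay":0.0,"az":0.0}])

```text
time: 51.0
tool_pos: [0.451, -0.0061, 0.0525]
ee_rot: [-3.139, -0.002, 0.051]
wrist_force: [9.9, 4.2, -3.6]
width: 0.0197
```

```bash
python3 to.py .4502,-.0063,.052,.049
```

```text
t 51.0 pos [ 0.451  -0.0061  0.0525] rpy [-3.139e+00 -2.000e-03  5.100e-02] F [ 9.9  4.2 -3.6] w 0.0197
.4502,-.0063,.052,.049 t [-0.0008  0.0001  0.0005] a [-0.003 -0.002  0.002]
```

step_arm(steps=[{"jaw":0.6,"tx":0.0,"ty":0.0,"tz":0.0,"ax":0.0,"ay":0.0,"az":0.0},{"jaw":0.6,"tx":0.0,"ty":0.0,"tz":0.0,"ax":0.0,"ay":0.0,"az":0.0},{"jaw":0.6,"tx":0.0,"ty":0.0,"tz":0.0,"ax":0.0,"ay":0.0,"az":0.0},{"jaw":0.6,"tx":0.0,"ty":0.0,"tz":-0.04,"ax":0.0,"ay":0.0,"az":0.0},{"jaw":0.6,"tx":0.0,"ty":0.0,"tz":-0.08,"ax":0.0,"ay":0.0,"az":0.0},{"jaw":0.6,"tx":-0.02,"ty":0.0,"tz":-0.12,"ax":0.0,"ay":0.0,"az":0.0},{"jaw":0.6,"tx":-0.02,"ty":0.0,"tz":-0.165,"ax":0.0,"ay":0.0,"az":0.0},{"jaw":0.6,"tx":-0.02,"ty":0.0,"tz":-0.187,"ax":0.0,"ay":0.0,"az":0.0}])

```text
time: 51.8
tool_pos: [0.4314, -0.0084, 0.2439]
ee_rot: [-3.141, -0.008, 0.051]
wrist_force: [0.1, -0.1, 0.7]
width: 0.0564
```

step_arm(steps=[{"jaw":0.6,"tx":0.0,"ty":0.0,"tz":0.0,"ax":0.0,"ay":0.0,"az":0.0},{"jaw":0.6,"tx":0.0,"ty":0.0,"tz":0.0,"ax":0.0,"ay":0.0,"az":0.0}])

```text
time: 52.0
tool_pos: [0.4314, -0.0087, 0.2439]
ee_rot: [3.142, -0.008, 0.05]
wrist_force: [-0.5, -0.6, -0.2]
width: 0.0564
```

```bash
python3 look.py wrist w12.png;  python3 look.py top; python3 to.py .5565,-.103,.22,.05
```

```text
wrist gold top [287  45  71  79] z 0.121 mid [ 5.514e-01 -1.000e-04] mean [ 5.517e-01 -1.000e-04] ext [0.048 0.048]
wrist gold top [172  60  54  52] z 0.117 mid [0.5468 0.0984] mean [0.5469 0.0984] ext [0.03  0.031]
wrist gold top [398  60  67  71] z 0.112 mid [ 0.5565 -0.0997] mean [ 0.5562 -0.099 ] ext [0.021 0.021]
wrist pad [ 186   58   79   85 2842] [0.5437 0.0903 0.028 ] [0.081 0.081]
wrist pad [ 382   59   76   84 1398] [ 0.5461 -0.0842  0.028 ] [0.08  0.079]
wrist pad [ 284   79   79   64 1791] [ 0.5326 -0.0027  0.028 ] [0.063 0.08 ]
top gold top [358 226   9   3] z 0.073 mid [ 0.5808 -0.1059] mean [ 0.5809 -0.1064] ext [0.007 0.01 ]
top gold top [280 230  14  15] z 0.12 mid [0.5474 0.0968] mean [0.5473 0.097 ] ext [0.031 0.028]
t 52.1 pos [ 0.4305 -0.0084  0.2417] rpy [-3.14  -0.004  0.05 ] F [-0.3  0.1 -0.8] w 0.0561
.5565,-.103,.22,.05 t [0.121  0.1009 0.0221] a [-0.001 -0.004  0.   ]
```

step_arm(steps=[{"jaw":0.6,"tx":0.121,"ty":0.101,"tz":0.0,"ax":0.0,"ay":0.0,"az":0.0},{"jaw":0.6,"tx":0.121,"ty":0.101,"tz":0.0,"ax":0.0,"ay":0.0,"az":0.0},{"jaw":0.6,"tx":0.121,"ty":0.101,"tz":0.0,"ax":0.0,"ay":0.0,"az":0.0},{"jaw":0.6,"tx":0.121,"ty":0.101,"tz":0.022,"ax":0.0,"ay":0.0,"az":0.0},{"jaw":0.6,"tx":0.121,"ty":0.101,"tz":0.022,"ax":0.0,"ay":0.0,"az":0.0},{"jaw":0.6,"tx":0.121,"ty":0.101,"tz":0.022,"ax":0.0,"ay":0.0,"az":0.0}])

```text
time: 52.7
tool_pos: [0.5552, -0.1026, 0.2176]
ee_rot: [-3.138, 0.001, 0.05]
wrist_force: [0.3, -0.2, 0.2]
width: 0.0563
```

```bash
python3 look.py wrist|grep gold; python3 to.py .5565,-.1035,.0900,.05
```

```text
wrist gold top [290 192  68  67] z 0.116 mid [ 0.5593 -0.1004] mean [ 0.5597 -0.1005] ext [0.021 0.021]
wrist gold top [157 202  79  73] z 0.124 mid [ 0.5539 -0.0011] mean [ 0.5543 -0.0012] ext [0.048 0.049]
wrist gold top [ 44 212  76  49] z 0.12 mid [0.5494 0.0979] mean [0.5496 0.0972] ext [0.03  0.031]
t 52.8 pos [ 0.5556 -0.1025  0.2194] rpy [-3.14e+00 -2.00e-03  5.10e-02] F [ 0.4 -0.8  0.2] w 0.0563
.5565,-.1035,.0900,.05 t [0.0007 0.0013 0.1294] a [-0.002 -0.002  0.001]
```

step_arm(steps=[{"jaw":0.6,"tx":0.001,"ty":0.001,"tz":0.04,"ax":0.0,"ay":0.0,"az":0.0},{"jaw":0.6,"tx":0.001,"ty":0.001,"tz":0.08,"ax":0.0,"ay":0.0,"az":0.0},{"jaw":0.6,"tx":0.001,"ty":0.001,"tz":0.11,"ax":0.0,"ay":0.0,"az":0.0},{"jaw":0.6,"tx":0.001,"ty":0.001,"tz":0.125,"ax":0.0,"ay":0.0,"az":0.0},{"jaw":0.6,"tx":0.001,"ty":0.001,"tz":0.129,"ax":0.0,"ay":0.0,"az":0.0},{"jaw":0.6,"tx":0.001,"ty":0.001,"tz":0.129,"ax":0.0,"ay":0.0,"az":0.0}])

```text
time: 53.35
tool_pos: [0.5573, -0.1029, 0.0918]
ee_rot: [-3.14, -0.004, 0.051]
wrist_force: [0.4, -0.1, 0.3]
width: 0.0561
```

step_arm(steps=[{"jaw":0.0,"tx":0.0,"ty":0.0,"tz":0.0,"ax":0.0,"ay":0.0,"az":0.0},{"jaw":0.0,"tx":0.0,"ty":0.0,"tz":0.0,"ax":0.0,"ay":0.0,"az":0.0},{"jaw":0.0,"tx":0.0,"ty":0.0,"tz":0.0,"ax":0.0,"ay":0.0,"az":0.0},{"jaw":0.0,"tx":0.0,"ty":0.0,"tz":0.0,"ax":0.0,"ay":0.0,"az":0.0},{"jaw":0.0,"tx":0.0,"ty":0.0,"tz":0.0,"ax":0.0,"ay":0.0,"az":0.0},{"jaw":0.0,"tx":0.0,"ty":0.0,"tz":0.0,"ax":0.0,"ay":0.0,"az":0.0},{"jaw":0.0,"tx":0.0,"ty":0.0,"tz":0.0,"ax":0.0,"ay":0.0,"az":0.0}])

```text
time: 54.05
tool_pos: [0.5576, -0.1026, 0.0923]
ee_rot: [-3.14, -0.005, 0.052]
wrist_force: [0.1, 2.3, 3.1]
width: 0.0232
```

step_arm(steps=[{"jaw":0.0,"tx":0.0,"ty":0.0,"tz":-0.03,"ax":0.0,"ay":0.0,"az":0.0},{"jaw":0.0,"tx":0.0,"ty":0.0,"tz":-0.065,"ax":0.0,"ay":0.0,"az":0.0},{"jaw":0.0,"tx":0.004,"ty":0.025,"tz":-0.09,"ax":0.0,"ay":0.0,"az":0.0},{"jaw":0.0,"tx":0.01,"ty":0.065,"tz":-0.1,"ax":0.0,"ay":0.0,"az":0.0},{"jaw":0.0,"tx":0.016,"ty":0.105,"tz":-0.1,"ax":0.0,"ay":0.0,"az":0.0},{"jaw":0.0,"tx":0.022,"ty":0.145,"tz":-0.1,"ax":0.0,"ay":0.0,"az":0.0},{"jaw":0.0,"tx":0.028,"ty":0.185,"tz":-0.1,"ax":0.0,"ay":0.0,"az":0.0},{"jaw":0.0,"tx":0.034,"ty":0.22,"tz":-0.1,"ax":0.0,"ay":0.0,"az":0.0}])

```text
time: 54.85
tool_pos: [0.6017, -0.323, 0.1898]
ee_rot: [-3.139, -0.001, 0.05]
wrist_force: [-0.3, 0.1, -3.2]
width: 0.0234
```

```bash
python3 to.py .609,-.36,.18,.05
```

```text
t 54.9 pos [ 0.6017 -0.323   0.1898] rpy [-3.139e+00 -1.000e-03  5.000e-02] F [-0.3  0.1 -3.2] w 0.0234
.609,-.36,.18,.05 t [0.0055 0.0373 0.0097] a [-0.003 -0.001  0.   ]
```

step_arm(steps=[{"jaw":0.0,"tx":0.003,"ty":0.02,"tz":0.0,"ax":0.0,"ay":0.0,"az":0.0},{"jaw":0.0,"tx":0.005,"ty":0.034,"tz":0.0,"ax":0.0,"ay":0.0,"az":0.0},{"jaw":0.0,"tx":0.0055,"ty":0.037,"tz":0.0,"ax":0.0,"ay":0.0,"az":0.0},{"jaw":0.0,"tx":0.0055,"ty":0.037,"tz":0.03,"ax":0.0,"ay":0.0,"az":0.0},{"jaw":0.0,"tx":0.0055,"ty":0.037,"tz":0.07,"ax":0.0,"ay":0.0,"az":0.0},{"jaw":0.0,"tx":0.0055,"ty":0.037,"tz":0.1,"ax":0.0,"ay":0.0,"az":0.0},{"jaw":0.0,"tx":0.0055,"ty":0.037,"tz":0.112,"ax":0.0,"ay":0.0,"az":0.0},{"jaw":0.0,"tx":0.0055,"ty":0.037,"tz":0.115,"ax":0.0,"ay":0.0,"az":0.0}])

```text
time: 55.65
tool_pos: [0.6079, -0.3579, 0.0718]
ee_rot: [-3.136, 0.003, 0.051]
wrist_force: [0.5, -0.7, -2.5]
width: 0.0232
```

```bash
python3 to.py .609,-.36,.0685,.05
```

```text
t 55.6 pos [ 0.6079 -0.3579  0.0718] rpy [-3.136e+00  3.000e-03  5.100e-02] F [ 0.5 -0.7 -2.5] w 0.0232
.609,-.36,.0685,.05 t [0.001  0.0021 0.0033] a [-0.006  0.003  0.001]
```

step_arm(steps=[{"jaw":0.0,"tx":0.0,"ty":0.0,"tz":0.002,"ax":0.0,"ay":0.0,"az":0.0},{"jaw":0.0,"tx":0.0,"ty":0.0,"tz":0.0035,"ax":0.0,"ay":0.0,"az":0.0},{"jaw":0.0,"tx":0.0,"ty":0.0,"tz":0.0035,"ax":0.0,"ay":0.0,"az":0.0},{"jaw":0.5,"tx":0.0,"ty":0.0,"tz":0.0035,"ax":0.0,"ay":0.0,"az":0.0},{"jaw":0.5,"tx":0.0,"ty":0.0,"tz":0.0035,"ax":0.0,"ay":0.0,"az":0.0},{"jaw":0.5,"tx":0.0,"ty":0.0,"tz":0.0035,"ax":0.0,"ay":0.0,"az":0.0},{"jaw":0.5,"tx":0.0,"ty":0.0,"tz":-0.04,"ax":0.0,"ay":0.0,"az":0.0},{"jaw":0.5,"tx":0.0,"ty":0.0,"tz":-0.085,"ax":0.0,"ay":0.0,"az":0.0}])

```text
time: 56.45
tool_pos: [0.6071, -0.3578, 0.1556]
ee_rot: [-3.133, 0.007, 0.051]
wrist_force: [0.7, -0.9, 1.2]
width: 0.047
```

step_arm(steps=[{"jaw":0.8,"tx":0.0,"ty":0.0,"tz":-0.045,"ax":0.0,"ay":0.0,"az":0.0},{"jaw":0.8,"tx":-0.005,"ty":-0.05,"tz":-0.063,"ax":0.0,"ay":0.0,"az":0.0},{"jaw":0.8,"tx":-0.011,"ty":-0.1,"tz":-0.063,"ax":0.0,"ay":0.0,"az":0.0},{"jaw":0.8,"tx":-0.039,"ty":-0.357,"tz":-0.063,"ax":0.0,"ay":0.0,"az":0.0},{"jaw":0.8,"tx":-0.039,"ty":-0.357,"tz":-0.063,"ax":0.0,"ay":0.0,"az":0.0},{"jaw":0.8,"tx":-0.039,"ty":-0.357,"tz":-0.063,"ax":0.0,"ay":0.0,"az":0.0},{"jaw":0.8,"tx":-0.039,"ty":-0.357,"tz":-0.063,"ax":0.0,"ay":0.0,"az":0.0},{"jaw":0.8,"tx":-0.039,"ty":-0.357,"tz":-0.063,"ax":0.0,"ay":0.0,"az":0.0}])

```text
time: 57.25
tool_pos: [0.552, -0.0139, 0.2229]
ee_rot: [-3.133, 0.005, 0.05]
wrist_force: [1.0, 0.2, 0.3]
width: 0.0751
```

```bash
python3 to.py .552,-.003,.225,.05
```

```text
t 57.2 pos [ 0.552  -0.0139  0.2229] rpy [-3.133  0.005  0.05 ] F [1.  0.2 0.3] w 0.0751
.552,-.003,.225,.05 t [ 0.0006 -0.0109 -0.002 ] a [-0.009  0.005  0.   ]
```

step_arm(steps=[{"jaw":0.8,"tx":0.001,"ty":-0.011,"tz":0.0,"ax":-0.009,"ay":0.005,"az":0.0},{"jaw":0.8,"tx":0.001,"ty":-0.011,"tz":0.0,"ax":-0.009,"ay":0.005,"az":0.0},{"jaw":0.8,"tx":0.001,"ty":-0.011,"tz":0.0,"ax":-0.009,"ay":0.005,"az":0.0},{"jaw":0.8,"tx":0.001,"ty":-0.011,"tz":0.0,"ax":-0.009,"ay":0.005,"az":0.0}])

```text
time: 57.65
tool_pos: [0.5528, -0.0046, 0.2229]
ee_rot: [3.14, -0.0, 0.048]
wrist_force: [-0.2, -0.7, -0.2]
width: 0.0754
```

```bash
python3 look.py top|grep gold; python3 look.py wrist w13.png|grep gold; python3 to.py .552,-.003,.097,.05
```

```text
top gold top [454 212  11  10] z 0.093 mid [ 0.6065 -0.3578] mean [ 0.6059 -0.3572] ext [0.019 0.019]
top gold top [315 227  22  20] z 0.125 mid [ 0.5484 -0.0022] mean [ 0.5488 -0.0018] ext [0.042 0.048]
top gold top [280 230   9  15] z 0.121 mid [0.5471 0.1024] mean [0.5478 0.102 ] ext [0.031 0.019]
wrist gold top [285 205  69  71] z 0.122 mid [ 5.532e-01 -3.000e-04] mean [ 5.535e-01 -2.000e-04] ext [0.048 0.048]
wrist gold top [173 215  52  48] z 0.118 mid [0.5487 0.0983] mean [0.5489 0.0982] ext [0.03 0.03]
t 57.8 pos [ 0.5527 -0.0046  0.2227] rpy [3.141 0.    0.048] F [-0.8  0.   0.2] w 0.0754
.552,-.003,.097,.05 t [-0.0006 -0.0017  0.1257] a [ 0.001  0.    -0.002]
```

View pics/w13.png

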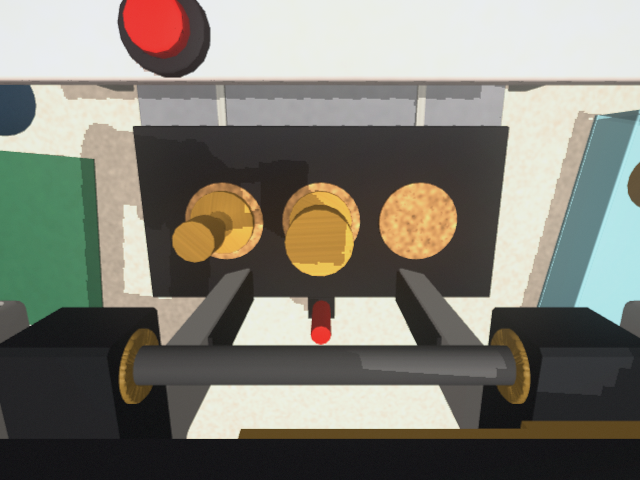

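step_arm(steps=[{"jaw":0.8,"tx":-0.001,"ty":-0.002,"tz":0.04,"ax":0.0,"ay":0.0,"az":0.0},{"jaw":0.8,"tx":-0.001,"ty":-0.002,"tz":0.08,"ax":0.0,"ay":0.0,"az":0.0},{"jaw":0.8,"tx":-0.001,"ty":-0.002,"tz":0.11,"ax":0.0,"ay":0.0,"az":0.0},{"jaw":0.8,"tx":-0.001,"ty":-0.002,"tz":0.122,"ax":0.0,"ay":0.0,"az":0.0},{"jaw":0.8,"tx":-0.001,"ty":-0.002,"tz":0.126,"ax":0.0,"ay":0.0,"az":0.0},{"jaw":0.8,"tx":-0.001,"ty":-0.002,"tz":0.126,"ax":0.0,"ay":0.0,"az":0.0}])

```text
time: 58.35
tool_pos: [0.5522, -0.0033, 0.0974]
ee_rot: [3.141, -0.001, 0.047]
wrist_force: [0.5, -0.6, -0.2]
width: 0.0755
```

step_arm(steps=[{"jaw":0.0,"tx":0.0,"ty":0.0,"tz":0.0,"ax":0.0,"ay":0.0,"az":0.0},{"jaw":0.0,"tx":0.0,"ty":0.0,"tz":0.0,"ax":0.0,"ay":0.0,"az":0.0},{"jaw":0.0,"tx":0.0,"ty":0.0,"tz":0.0,"ax":0.0,"ay":0.0,"az":0.0},{"jaw":0.0,"tx":0.0,"ty":0.0,"tz":0.0,"ax":0.0,"ay":0.0,"az":0.0},{"jaw":0.0,"tx":0.0,"ty":0.0,"tz":0.0,"ax":0.0,"ay":0.0,"az":0.0},{"jaw":0.0,"tx":0.0,"ty":0.0,"tz":0.0,"ax":0.0,"ay":0.0,"az":0.0},{"jaw":0.0,"tx":0.0,"ty":0.0,"tz":0.0,"ax":0.0,"ay":0.0,"az":0.0}])

```text
time: 59.05
tool_pos: [0.5533, -0.0022, 0.0992]
ee_rot: [-3.141, -0.004, 0.048]
wrist_force: [-0.3, 4.1, 6.2]
width: 0.0531
```

step_arm(steps=[{"jaw":0.0,"tx":0.0,"ty":0.0,"tz":-0.03,"ax":0.0,"ay":0.0,"az":0.0},{"jaw":0.0,"tx":0.0,"ty":0.0,"tz":-0.065,"ax":0.0,"ay":0.0,"az":0.0},{"jaw":0.0,"tx":0.0,"ty":0.0,"tz":-0.1,"ax":0.0,"ay":0.0,"az":0.0},{"jaw":0.0,"tx":-0.003,"ty":0.025,"tz":-0.115,"ax":0.0,"ay":0.0,"az":0.0},{"jaw":0.0,"tx":-0.008,"ty":0.065,"tz":-0.115,"ax":0.0,"ay":0.0,"az":0.0},{"jaw":0.0,"tx":-0.012,"ty":0.105,"tz":-0.115,"ax":0.0,"ay":0.0,"az":0.0},{"jaw":0.0,"tx":-0.017,"ty":0.145,"tz":-0.115,"ax":0.0,"ay":0.0,"az":0.0},{"jaw":0.0,"tx":-0.021,"ty":0.185,"tz":-0.115,"ax":0.0,"ay":0.0,"az":0.0}])

```text
time: 59.85
tool_pos: [0.5393, -0.1899, 0.2122]
ee_rot: [-3.141, -0.001, 0.047]
wrist_force: [0.7, 0.6, -3.2]
width: 0.0533
```

```bash
python3 to.py .528,-.352,.18,.05
```

```text
t 59.9 pos [ 0.5393 -0.1899  0.2122] rpy [-3.141e+00 -1.000e-03  4.700e-02] F [ 0.7  0.6 -3.2] w 0.0533
.528,-.352,.18,.05 t [-0.019   0.1614  0.0321] a [-0.001 -0.001 -0.003]
```

step_arm(steps=[{"jaw":0.0,"tx":-0.005,"ty":0.035,"tz":0.0,"ax":0.0,"ay":0.0,"az":0.0},{"jaw":0.0,"tx":-0.01,"ty":0.075,"tz":0.0,"ax":0.0,"ay":0.0,"az":0.0},{"jaw":0.0,"tx":-0.014,"ty":0.115,"tz":0.0,"ax":0.0,"ay":0.0,"az":0.0},{"jaw":0.0,"tx":-0.018,"ty":0.148,"tz":0.0,"ax":0.0,"ay":0.0,"az":0.0},{"jaw":0.0,"tx":-0.019,"ty":0.161,"tz":0.01,"ax":0.0,"ay":0.0,"az":0.0},{"jaw":0.0,"tx":-0.019,"ty":0.161,"tz":0.04,"ax":0.0,"ay":0.0,"az":0.0},{"jaw":0.0,"tx":-0.019,"ty":0.161,"tz":0.08,"ax":0.0,"ay":0.0,"az":0.0},{"jaw":0.0,"tx":-0.019,"ty":0.161,"tz":0.11,"ax":0.0,"ay":0.0,"az":0.0}])

```text
time: 60.65
tool_pos: [0.5263, -0.3502, 0.0976]
ee_rot: [-3.138, 0.004, 0.048]
wrist_force: [0.0, 0.0, -2.6]
width: 0.0533
```

```bash
python3 to.py .528,-.352,.075,.05
```

```text
t 60.6 pos [ 0.5263 -0.3502  0.0976] rpy [-3.138  0.004  0.048] F [ 0.   0.  -2.6] w 0.0533
.528,-.352,.075,.05 t [0.0017 0.002  0.0226] a [-0.004  0.004 -0.002]
```

step_arm(steps=[{"jaw":0.0,"tx":0.0,"ty":0.0,"tz":0.012,"ax":0.0,"ay":0.0,"az":0.0},{"jaw":0.0,"tx":0.0,"ty":0.0,"tz":0.019,"ax":0.0,"ay":0.0,"az":0.0},{"jaw":0.0,"tx":0.0,"ty":0.0,"tz":0.0225,"ax":0.0,"ay":0.0,"az":0.0},{"jaw":0.0,"tx":0.0,"ty":0.0,"tz":0.023,"ax":0.0,"ay":0.0,"az":0.0},{"jaw":0.0,"tx":0.0,"ty":0.0,"tz":0.023,"ax":0.0,"ay":0.0,"az":0.0}])

```text
time: 61.15
tool_pos: [0.5271, -0.3509, 0.0761]
ee_rot: [-3.14, 0.002, 0.048]
wrist_force: [0.4, 0.2, -4.1]
width: 0.0529
```

step_arm(steps=[{"jaw":0.8,"tx":0.0,"ty":0.0,"tz":0.0,"ax":0.0,"ay":0.0,"az":0.0},{"jaw":0.8,"tx":0.0,"ty":0.0,"tz":0.0,"ax":0.0,"ay":0.0,"az":0.0},{"jaw":0.8,"tx":0.0,"ty":0.0,"tz":0.0,"ax":0.0,"ay":0.0,"az":0.0},{"jaw":0.8,"tx":0.0,"ty":0.0,"tz":-0.04,"ax":0.0,"ay":0.0,"az":0.0},{"jaw":0.8,"tx":0.0,"ty":0.0,"tz":-0.085,"ax":0.0,"ay":0.0,"az":0.0},{"jaw":0.8,"tx":0.0,"ty":0.0,"tz":-0.13,"ax":0.0,"ay":0.0,"az":0.0},{"jaw":0.7,"tx":0.0,"ty":0.0,"tz":-0.15,"ax":0.0,"ay":0.0,"az":0.0}])

```text
time: 61.85
tool_pos: [0.5288, -0.3524, 0.2331]
ee_rot: [3.136, -0.006, 0.048]
wrist_force: [0.0, 0.0, -0.1]
width: 0.0705
```

step_arm(steps=[{"jaw":0.7,"tx":0.043,"ty":-0.4475,"tz":0.0,"ax":0.0,"ay":0.0,"az":0.0},{"jaw":0.7,"tx":0.043,"ty":-0.4475,"tz":0.0,"ax":0.0,"ay":0.0,"az":0.0},{"jaw":0.7,"tx":0.043,"ty":-0.4475,"tz":0.0,"ax":0.0,"ay":0.0,"az":0.0},{"jaw":0.7,"tx":0.043,"ty":-0.4475,"tz":0.0,"ax":0.0,"ay":0.0,"az":0.0},{"jaw":0.7,"tx":0.043,"ty":-0.4475,"tz":0.0,"ax":0.0,"ay":0.0,"az":0.0},{"jaw":0.7,"tx":0.043,"ty":-0.4475,"tz":0.0,"ax":0.0,"ay":0.0,"az":0.0},{"jaw":0.7,"tx":0.043,"ty":-0.4475,"tz":0.0,"ax":0.0,"ay":0.0,"az":0.0},{"jaw":0.7,"tx":0.043,"ty":-0.4475,"tz":0.0,"ax":0.0,"ay":0.0,"az":0.0}])

```text
time: 62.65
tool_pos: [0.5481, 0.0502, 0.2315]
ee_rot: [3.136, -0.008, 0.047]
wrist_force: [0.5, 0.4, 0.4]
width: 0.0661
```

```bash
python3 to.py .548,.098,.225,.05
```

```text
t 62.6 pos [0.5481 0.0502 0.2315] rpy [ 3.136 -0.008  0.047] F [0.5 0.4 0.4] w 0.0661
.548,.098,.225,.05 t [ 0.0021 -0.0477  0.0063] a [ 0.006 -0.008 -0.003]
```

step_arm(steps=[{"jaw":0.7,"tx":0.002,"ty":-0.048,"tz":0.006,"ax":0.006,"ay":-0.008,"az":0.0},{"jaw":0.7,"tx":0.002,"ty":-0.048,"tz":0.006,"ax":0.006,"ay":-0.008,"az":0.0},{"jaw":0.7,"tx":0.002,"ty":-0.048,"tz":0.006,"ax":0.006,"ay":-0.008,"az":0.0},{"jaw":0.7,"tx":0.002,"ty":-0.048,"tz":0.006,"ax":0.006,"ay":-0.008,"az":0.0}])

```text
time: 63.05
tool_pos: [0.5481, 0.0973, 0.2258]
ee_rot: [3.141, -0.001, 0.046]
wrist_force: [0.0, -0.1, -0.3]
width: 0.066
```

```bash
python3 look.py top|grep gold; python3 look.py wrist |grep gold; python3 to.py .548,.0975,.093,.05
```

```text
top gold top [454 212  11  10] z 0.094 mid [ 0.6065 -0.357 ] mean [ 0.6061 -0.3574] ext [0.02  0.021]
top gold top [280 230  14  15] z 0.121 mid [0.5473 0.0978] mean [0.547  0.0972] ext [0.031 0.03 ]
top gold top [449 236  22  22] z 0.102 mid [ 0.5239 -0.35  ] mean [ 0.5238 -0.3497] ext [0.048 0.048]
wrist gold top [302 215  42  47] z 0.118 mid [0.5488 0.0989] mean [0.5489 0.0988] ext [0.03 0.03]
t 63.1 pos [0.5481 0.0967 0.2257] rpy [-3.142e+00 -1.000e-03  4.500e-02] F [-0.1  0.1  0.3] w 0.0661
.548,.0975,.093,.05 t [-0.0002 -0.0008  0.1327] a [ 0.    -0.001 -0.005]
```

step_arm(steps=[{"jaw":0.7,"tx":0.0,"ty":-0.001,"tz":0.04,"ax":0.0,"ay":0.0,"az":0.0},{"jaw":0.7,"tx":0.0,"ty":-0.001,"tz":0.08,"ax":0.0,"ay":0.0,"az":0.0},{"jaw":0.7,"tx":0.0,"ty":-0.001,"tz":0.115,"ax":0.0,"ay":0.0,"az":0.0},{"jaw":0.7,"tx":0.0,"ty":-0.001,"tz":0.13,"ax":0.0,"ay":0.0,"az":0.0},{"jaw":0.7,"tx":0.0,"ty":-0.001,"tz":0.133,"ax":0.0,"ay":0.0,"az":0.0},{"jaw":0.7,"tx":0.0,"ty":-0.001,"tz":0.133,"ax":0.0,"ay":0.0,"az":0.0}])

```text
time: 63.75
tool_pos: [0.549, 0.0971, 0.0937]
ee_rot: [-3.142, -0.003, 0.044]
wrist_force: [0.6, 0.1, -0.5]
width: 0.0657
```

step_arm(steps=[{"jaw":0.0,"tx":0.0,"ty":0.0,"tz":0.0,"ax":0.0,"ay":0.0,"az":0.0},{"jaw":0.0,"tx":0.0,"ty":0.0,"tz":0.0,"ax":0.0,"ay":0.0,"az":0.0},{"jaw":0.0,"tx":0.0,"ty":0.0,"tz":0.0,"ax":0.0,"ay":0.0,"az":0.0},{"jaw":0.0,"tx":0.0,"ty":0.0,"tz":0.0,"ax":0.0,"ay":0.0,"az":0.0},{"jaw":0.0,"tx":0.0,"ty":0.0,"tz":0.0,"ax":0.0,"ay":0.0,"az":0.0},{"jaw":0.0,"tx":0.0,"ty":0.0,"tz":0.0,"ax":0.0,"ay":0.0,"az":0.0},{"jaw":0.0,"tx":0.0,"ty":0.0,"tz":0.0,"ax":0.0,"ay":0.0,"az":0.0}])

```text
time: 64.45
tool_pos: [0.5494, 0.0977, 0.0944]
ee_rot: [-3.141, -0.004, 0.044]
wrist_force: [0.3, 1.9, 3.1]
width: 0.0335
```

step_arm(steps=[{"jaw":0.0,"tx":0.0,"ty":0.0,"tz":-0.03,"ax":0.0,"ay":0.0,"az":0.0},{"jaw":0.0,"tx":0.0,"ty":0.0,"tz":-0.065,"ax":0.0,"ay":0.0,"az":0.0},{"jaw":0.0,"tx":0.0,"ty":0.0,"tz":-0.1,"ax":0.0,"ay":0.0,"az":0.0},{"jaw":0.0,"tx":-0.01,"ty":0.03,"tz":-0.12,"ax":0.0,"ay":0.0,"az":0.0},{"jaw":0.0,"tx":-0.02,"ty":0.07,"tz":-0.12,"ax":0.0,"ay":0.0,"az":0.0},{"jaw":0.0,"tx":-0.031,"ty":0.11,"tz":-0.12,"ax":0.0,"ay":0.0,"az":0.0},{"jaw":0.0,"tx":-0.043,"ty":0.15,"tz":-0.12,"ax":0.0,"ay":0.0,"az":0.0},{"jaw":0.0,"tx":-0.054,"ty":0.19,"tz":-0.12,"ax":0.0,"ay":0.0,"az":0.0}])

```text
time: 65.25
tool_pos: [0.502, -0.0963, 0.2126]
ee_rot: [-3.141, -0.001, 0.044]
wrist_force: [0.1, 0.1, -2.4]
width: 0.0334
```

```bash
python3 to.py .445,-.344,.21,.05
```

```text
t 65.2 pos [ 0.502  -0.0963  0.2126] rpy [-3.141e+00 -1.000e-03  4.400e-02] F [ 0.1  0.1 -2.4] w 0.0334
.445,-.344,.21,.05 t [-0.0679  0.245   0.0023] a [-0.001 -0.001 -0.006]
```

step_arm(steps=[{"jaw":0.0,"tx":-0.011,"ty":0.04,"tz":0.0,"ax":0.0,"ay":0.0,"az":0.0},{"jaw":0.0,"tx":-0.022,"ty":0.08,"tz":0.0,"ax":0.0,"ay":0.0,"az":0.0},{"jaw":0.0,"tx":-0.033,"ty":0.12,"tz":0.0,"ax":0.0,"ay":0.0,"az":0.0},{"jaw":0.0,"tx":-0.044,"ty":0.16,"tz":0.0,"ax":0.0,"ay":0.0,"az":0.0},{"jaw":0.0,"tx":-0.055,"ty":0.2,"tz":0.0,"ax":0.0,"ay":0.0,"az":0.0},{"jaw":0.0,"tx":-0.065,"ty":0.233,"tz":0.0,"ax":0.0,"ay":0.0,"az":0.0},{"jaw":0.0,"tx":-0.068,"ty":0.245,"tz":0.0,"ax":0.0,"ay":0.0,"az":0.0},{"jaw":0.0,"tx":-0.068,"ty":0.245,"tz":0.0,"ax":0.0,"ay":0.0,"az":0.0}])

```text
time: 66.05
tool_pos: [0.4437, -0.3452, 0.2106]
ee_rot: [-3.139, 0.002, 0.041]
wrist_force: [0.3, 0.3, -2.9]
width: 0.0335
```

step_arm(steps=[{"jaw":0.0,"tx":0.0,"ty":0.0,"tz":0.03,"ax":0.0,"ay":0.0,"az":0.0},{"jaw":0.0,"tx":0.0,"ty":0.0,"tz":0.065,"ax":0.0,"ay":0.0,"az":0.0},{"jaw":0.0,"tx":0.0,"ty":0.0,"tz":0.1,"ax":0.0,"ay":0.0,"az":0.0},{"jaw":0.0,"tx":0.0,"ty":0.0,"tz":0.122,"ax":0.0,"ay":0.0,"az":0.0},{"jaw":0.0,"tx":0.0,"ty":0.0,"tz":0.132,"ax":0.0,"ay":0.0,"az":0.0},{"jaw":0.0,"tx":0.0,"ty":0.0,"tz":0.135,"ax":0.0,"ay":0.0,"az":0.0},{"jaw":0.0,"tx":0.0,"ty":0.0,"tz":0.135,"ax":0.0,"ay":0.0,"az":0.0}])

```text
time: 66.75
tool_pos: [0.4442, -0.3444, 0.0764]
ee_rot: [-3.139, 0.001, 0.042]
wrist_force: [0.6, 0.4, -1.8]
width: 0.0337
```

```bash
python3 to.py .445,-.344,.0705,.05
```

```text
t 66.8 pos [ 0.4442 -0.3444  0.0764] rpy [-3.139e+00  1.000e-03  4.200e-02] F [ 0.6  0.4 -1.8] w 0.0337
.445,-.344,.0705,.05 t [ 0.0009 -0.0004  0.0059] a [-0.002  0.001 -0.008]
```

step_arm(steps=[{"jaw":0.0,"tx":0.0,"ty":0.0,"tz":0.003,"ax":0.0,"ay":0.0,"az":0.0},{"jaw":0.0,"tx":0.0,"ty":0.0,"tz":0.006,"ax":0.0,"ay":0.0,"az":0.0},{"jaw":0.0,"tx":0.0,"ty":0.0,"tz":0.006,"ax":0.0,"ay":0.0,"az":0.0},{"jaw":0.6,"tx":0.0,"ty":0.0,"tz":0.006,"ax":0.0,"ay":0.0,"az":0.0},{"jaw":0.6,"tx":0.0,"ty":0.0,"tz":0.006,"ax":0.0,"ay":0.0,"az":0.0},{"jaw":0.6,"tx":0.0,"ty":0.0,"tz":0.006,"ax":0.0,"ay":0.0,"az":0.0},{"jaw":0.6,"tx":0.0,"ty":0.0,"tz":-0.04,"ax":0.0,"ay":0.0,"az":0.0},{"jaw":0.6,"tx":0.0,"ty":0.0,"tz":-0.085,"ax":0.0,"ay":0.0,"az":0.0}])

```text
time: 67.55
tool_pos: [0.4433, -0.3439, 0.1609]
ee_rot: [-3.136, 0.004, 0.042]
wrist_force: [0.3, -0.8, -0.4]
width: 0.0561
```

step_arm(steps=[{"jaw":0.6,"tx":0.0,"ty":0.0,"tz":-0.05,"ax":0.0,"ay":0.0,"az":0.0},{"jaw":0.6,"tx":-0.05,"ty":-0.05,"tz":-0.07,"ax":0.0,"ay":0.0,"az":0.0},{"jaw":0.6,"tx":-0.12,"ty":-0.15,"tz":-0.07,"ax":0.0,"ay":0.0,"az":0.0},{"jaw":0.6,"tx":-0.12,"ty":-0.15,"tz":-0.07,"ax":0.0,"ay":0.0,"az":0.0},{"jaw":0.6,"tx":-0.12,"ty":-0.15,"tz":-0.07,"ax":0.0,"ay":0.0,"az":0.0},{"jaw":0.6,"tx":-0.12,"ty":-0.15,"tz":-0.07,"ax":0.0,"ay":0.0,"az":0.0},{"jaw":0.6,"tx":-0.12,"ty":-0.15,"tz":-0.07,"ax":0.0,"ay":0.0,"az":0.0}])

```text
time: 68.25
tool_pos: [0.3175, -0.1994, 0.2331]
ee_rot: [-3.139, 0.001, 0.042]
wrist_force: [0.0, -0.7, 0.2]
width: 0.0565
```

```bash
python3 look.py top t14.png; python3 to.py;  python3 look.py scene s14.png; python3 -c "
import cv2;a=cv2.imread('pics/t14.png');cv2.imwrite('pics/t14c.png',cv2.resize(a[130:360,140:510],None,fx=2.15,fy=2.15))"
```

```text
top gold top [454 212  11  10] z 0.093 mid [ 0.6068 -0.3577] mean [ 0.6065 -0.3572] ext [0.02  0.019]
top gold top [448 236  23  22] z 0.101 mid [ 0.5241 -0.3501] mean [ 0.5248 -0.3497] ext [0.047 0.048]
top gold top [450 272  17  12] z 0.098 mid [ 0.4433 -0.3443] mean [ 0.4439 -0.3462] ext [0.027 0.029]
top pad [347 225  30  29 655] [ 0.5562 -0.1029  0.028 ] [0.079 0.079]
top pad [311 227  29  29 666] [ 0.5515 -0.0026  0.028 ] [0.079 0.077]
top pad [274 229  30  29 667] [0.547 0.097 0.028] [0.079 0.08 ]
t 68.3 pos [ 0.3178 -0.1999  0.2327] rpy [-3.138e+00  2.000e-03  4.200e-02] F [ 0.4 -0.6  0.8] w 0.0566
scene gold top [198 210  15  17] z 0.095 mid [ 0.445 -0.343] mean [ 0.446 -0.343] ext [0.031 0.03 ]
scene gold top [173 224  25  25] z 0.099 mid [ 0.5279 -0.3491] mean [ 0.5289 -0.3489] ext [0.049 0.05 ]
scene gold top [158 250  12  16] z 0.092 mid [ 0.6124 -0.3564] mean [ 0.6122 -0.3558] ext [0.017 0.019]
```

View pics/t14c.png

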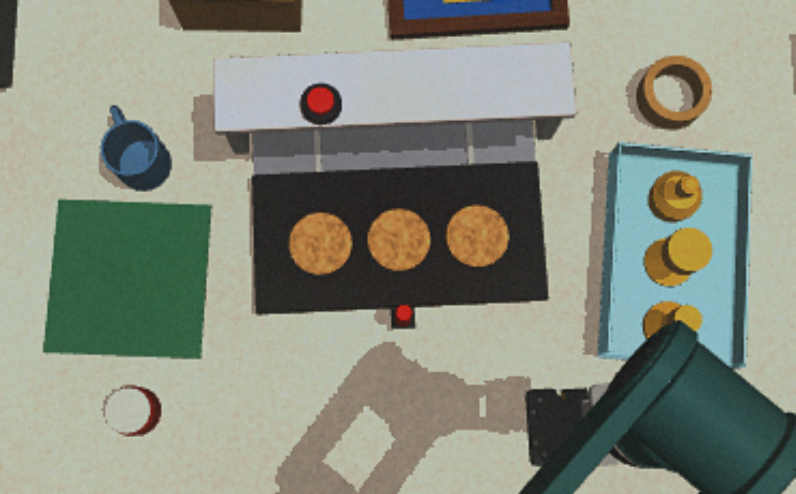

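View pics/s14.png

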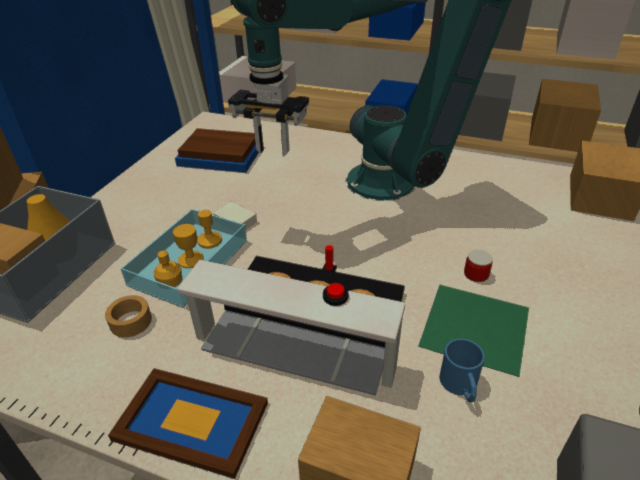

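All three pieces stand upright in the bin, the carriage is fully out, the bystanders haven't moved and the arm is clear.

```bash
python3 -c "
from bench import *
print(close_job())"
```

```text
the job is handed in; nothing more can be done
None
```

The job is done and handed in after about 68 s of robot time. The urn, goblet and candlestick were photographed and now stand upright in the light-blue bin. No verdict was reported.

- **Photograph:** I stood the three pieces on their own pads, pushed the carriage home and pressed the shutter. A picture taken during that press showed the candlestick knocked about 35 mm off its pad. I pulled the carriage out, re-centred the candlestick to about 1 mm, pushed home again and pressed a second time. The second press went to the stop (12.9 N, against 5 N needed), and the picture showed all three pieces centred. I can't tell whether the first press counted.
- **Last checks:**
  - **Bin:** the top camera shows all three tops at the height expected for pieces standing on the bin floor, spaced about 80 mm apart along the bin's middle line.
  - **Carriage:** it is fully out, with the pads back at the positions measured there before.
  - **Bystanders:** the mug and tin look unmoved. In the last top picture the arm hid the card stack, but it shows at its place in the scene picture.
  - **Arm:** it is clear of everything.
- **Disagreements:** the cameras differed by 2–6 mm on some positions, within the bin's margins. No check failed.

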